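Bring the probe carriage round the bent guide rod to its stop

TASK

Bring the measuring probe round to the sample beaker: take its carriage gently by the fin and slide it along the bent guide rod, round both bends and past the spring catch, until it sits fully home against the stop collar with the catch closed behind it, then let go and leave it hanging straight. Ease it along by feel, never forcing it against the rod or the stop (30 N at most), and leave the glassware, the wash bottle and the steel box where they stand.

Things in the scene. Friction and masses are not known exactly. Their poses are not given: they have to be found in the camera images.
- stand: Fixed guide rod: a bent 10 mm steel rod, axis at 240 mm, on two bench flanges. Origin on the bench, z up. In its frame (x, y in mm) the axis runs from (-45, 150) along -y, slants across from corner (-45, 26) to corner (45, -26), then along -y to (45, -180). Both 60 degree bends have 40 mm axis radius, from 23 mm before to 23 mm after the corner. Hand-bent: from y 80 to -70 the true axis strays up to 5 mm off this.
- bend1 (a point): Corner point of the first bend: where the axes of the parking length and the slanting length would meet, 240 mm above the bench (the rod itself cuts the corner by 6 mm). Axes as stand.
- bend2 (a point): Corner point of the second bend, where the axes of the slanting length and the last length would meet, 240 mm above the bench. Axes as stand.
- stop_face (a point): Centre, on the rod axis, of the face of the stop collar: aluminium, 30 mm diameter, 14 mm long, black thumbscrew at its side, clamped firmly on the last length somewhere from y -108 to -138 mm in the stand's frame. The carriage meets it coming from +y. Axes as stand.
- catch (a joint): Spring catch on the stop collar: a flat steel arm on the stand's +x side reaching 36 mm back from the stop face, a sloped tooth at its end. Rad: 0 closed, grows as the tooth is pushed outward (about 0.15 lets the carriage by). Pushing the carriage on against the slope opens it at about 2 to 5 N; it springs shut behind the carriage with 1.5 mm to spare when home (tooth's back 19.5 mm from the face).
- carriage: Loose probe carriage, 100 to 170 g: collar (30 mm outside, 18 mm long, bore 13 mm, so 1.5 mm play round the rod), upright grip fin above, probe hanging to 110 mm below. Origin at the collar's centre, 1.5 mm under the rod axis; y along the bore, -y leads; z up. Fin: 14 mm in x, 18 in y, 14 to 52 mm above the origin. Starts at stand y 85 to 125 mm. Home: origin 9 mm from stop face.
- beaker: Sample beaker, glass, 64 mm wide, 72 mm tall, on the lab jack under the stop; the probe tip passes about 17 mm above its rim. Origin under its foot. Leave it alone.
- rinse_beaker: Rinse beaker, glass, 72 mm wide, 85 mm tall, on the bench under the parking length. Origin under its foot. Leave it alone.
- wash_bottle: White plastic wash bottle with a grey cap and thin bent spout, 60 mm wide, 165 mm tall, on the bench on one side of the rod. Origin under its foot. Leave it alone.
- steel_box: Closed stainless instrument box, 90 x 160 x 38 mm, on the bench on one side of the rod. Origin under its middle. Leave it alone.
- jack: Fixed steel lab jack, 100 x 100 mm, 40 mm tall, under the last length of the rod. Origin under its middle.
Not all that is in view belongs to the job. What is meant by the carriage is not pink or purple, and is the larger of those in its own colour.

How it is judged:
At the end, for the whole second after the job is handed in: The carriage is home: origin 6 to 11.5 mm from the stop face along the rod, catch closed behind it (under 0.05 rad), hanging within 10 degrees of upright, at rest (under 20 mm/s). Never over 30 N between carriage and stand; no bystander moved over 10 mm (y of carriage in the frame of stop_face between 0.006 and 0.0115 m and value of joint catch below 0.05 rad and angle between carriage's own z axis and vertical below 0.17 rad and linear speed of carriage below 0.02 m/s); the robot touches nothing.
It fails at once if the carriage is forced: more than 30 N between it and the rod, stop or catch (contact force between carriage and stand above 30 N).
It fails at once if the sample beaker is moved by more than 10 mm (distance of beaker from where it was at the start of the episode above 0.01 m).
It fails at once if the rinse beaker is moved by more than 10 mm (distance of rinse_beaker from where it was at the start of the episode above 0.01 m).
It fails at once if the wash bottle is moved by more than 10 mm (distance of wash_bottle from where it was at the start of the episode above 0.01 m).
It fails at once if the steel box is moved by more than 10 mm (distance of steel_box from where it was at the start of the episode above 0.01 m).
It also fails if it takes over 72 s, if anything falls off the work surface, if the arm or the gripper's body presses on something with over 40 N, if the wrist force passes 120 N, or if a joint passes its speed limit or range.

ROBOT

A 6-joint arm with a two-finger parallel gripper is mounted at the origin on the work surface. World frame = base frame: x ahead of the robot, y to its left, z up, the work surface at z = 0. Lengths are in m, angles in rad, forces in N, time in s.
With the tool pointing down it reaches from about 0.325 to 0.9 m from the base axis. Payload 6.1 kg.
Tool frame: the origin (TCP) lies at the very end of the fingers, on their centre line; the grasp point (between the pads) lies behind it (ctrl.tcp_to_grasp is the z of the grasp point in the tool frame, in m); z points along the fingers, y is the direction in which the jaws open and shut (so a half turn about z gives the same grasp; the last joint's range is limited). The gripper opens to 85 mm and grips with 20 to 120 N. Pads are 22 mm wide; open, the fingers measure 114 mm over their backs; the gripper's body (76 mm by 85 mm) begins 54 mm behind the grasp point. The pads swing forward as they close: fully open they stand 13 mm farther back than shut.
Start: joints at [-1.449, 0.22, 1.526, -0, 1.395, -0.126], TCP at [0.153, -0.606, 0.231] pointing down, gripper open.
Joint ranges: [-2.98, 2.98], [-0.91, 2.08], [0.09, 2.57], [-1.24, 4.39], [0.2, 2.65], [-2.68, 2.68]. Speed limits (rad/s): [2.57, 2.57, 3.01, 3.14, 3.14, 3.14].

INTERFACE

Orientations are given as a unit quaternion [w, x, y, z].
In Python, from workcell import sensors, optics, workorder, ctrl gives the robot as it stands. The module is installed in compiled form; this text tells all that it offers.
- The arm moves only by the tool drive_tool, never from a script. Its argument "targets" is one flat list of numbers, 7 for each row, row after row: the gripper's target within -1 to 1 (shut at 1, half-way at 0, fully open at -1), then the shift along the tool's x, y, z in cm, then the turn, a rotation vector about the tool's x, y, z in degrees. In form: [claw, x, y, z, rx, ry, rz, claw, x, y, z, rx, ry, rz, ...]. A call has 1 to 12 rows; each row shifts and turns the commanded pose from where the row before left it, along the tool's axes as they then stand; what a row does not reach is not made up. A row lasts 1/8 s, in which the tool goes at most 62.5 mm and 10.7 degrees, less where a joint would pass 70% of its speed; a pose out of reach is approached as far as the arm can. A call is refused whole if a number of a shift passes 6.25 or a number of a turn 10.7, either way. A call with a gripper value outside its range is refused whole. The fingers move at their own pace and stop on an object; "force" is the grip in N (left out, the last holds). Time passes only in rows, so rows that do not move let the fingers close. It gives the time, the measured TCP pose, the force and the opening at its end, in the units of the state.
- sensors.observe(): the state, without advancing time (a new reading comes with each control period).
- optics.camera(name): name is "scene" or "side" or "wrist"; returns a dict with "image" (420x560x3 uint8, red, green, blue), "fx", "fy", "cx", "cy" (pixels), "extrinsics" (4x4, takes a point from world to camera coordinates); the wrist camera has in their place "T_tool_cam" (4x4, takes a point from camera to tool coordinates, whose origin is the TCP and whose axes are the flange's). Camera axes: x right, y down, z forward; pixel columns grow to the right and rows downward; lengths in m; the calibration is good to about 2 mm. A picture is of the moment at which its call begins: read the wrist's pose just before it. There is no depth.
- workorder.finish_job(): hands the job in, once; it reports no verdict.
The state is a dict: "time": time; "joint_positions": joint angles; "joint_velocities": joint speeds; "joint_torque": joint torques, N m; "position": TCP position; "tool_rot": TCP orientation; "ft_force": force on the tool from outside, world axes, zero at the start; "ft_torque": the same for the moment, N m; "width": finger opening in m.
Only numpy, scipy, OpenCV 4.12 (cv2) and the standard library are available. Lean on these libraries where they do the work, as an engineer would, in place of code of your own. Each camera call takes 0.05 s, during which the arm holds its last target.

## Working session

There is one attempt and no reset: what is moved stays moved. The work goes in short steps, Python scripts to look and compute and a tool call to move; the robot and the scene stay as the last step left them, time stands still between calls to the robot, and variables do not carry over. Pictures are saved under pics/ and viewed, and the job is handed in when it is done.

Besides the shell and the picture viewer there is one more tool, called after ">>>" as name(argument=value, ...) on one line, values as JSON. drive_tool: Moves the arm, as the interface text tells. Its arguments: {"type":"object","properties":{"targets":{"type":"array","items":{"type":"number"}},"force":{"type":"number"}},"required":["targets"]}

```bash
mkdir -p pics; python3 - <<'E'
from workcell import sensors, optics, workorder, ctrl
import cv2,numpy as np
np.set_printoptions(precision=4,suppress=True)
s=sensors.observe()
print(s, ctrl.tcp_to_grasp)
for n in ["scene","side","wrist"]:
    c=optics.camera(n)
    cv2.imwrite(f"pics/{n}0.png",c["image"][:,:,::-1])
    print(n,c["fx"],c["fy"],c["cx"],c["cy"],c.get("extrinsics",c.get("T_tool_cam")))
E
```

```text
{'time': 0.0, 'joint_positions': array([-1.4491,  0.2212,  1.5276, -0.    ,  1.3947, -0.1261]), 'joint_velocities': array([-0.0014, -0.0009,  0.0001,  0.0007, -0.0006,  0.0009]), 'joint_torque': array([  0.001 , -49.6889, -38.94  ,  -0.0001,   0.0111,   0.    ]), 'position': array([ 0.1532, -0.6053,  0.2302]), 'tool_rot': array([-0.001 ,  0.9923,  0.1236, -0.    ]), 'ft_force': array([-0.3392, -1.4858, -0.5163]), 'ft_torque': array([ 0.0101, -0.0132, -0.0508]), 'width': 0.08548782844423822} -0.0187
scene 459.1124996816603 459.1124996816603 279.1146684268364 210.9175571074382 [[ 0.1937  0.981  -0.0063 -0.1437]
 [ 0.6684 -0.1366 -0.7311 -0.246 ]
 [-0.7181  0.1374 -0.6822  1.3713]
 [ 0.      0.      0.      1.    ]]
side 513.3725806869718 513.3725806869718 277.6669097648789 208.90840888661964 [[-0.6749 -0.7379 -0.0009  0.412 ]
 [-0.5018  0.4599 -0.7326  0.3639]
 [ 0.541  -0.494  -0.6807  0.6602]
 [ 0.      0.      0.      1.    ]]
wrist 342.399141606727 342.399141606727 281.3642368806573 209.63219475602034 [[-0.0007 -0.9554 -0.2952  0.0761]
 [ 1.     -0.0005 -0.0008 -0.0003]
 [ 0.0006 -0.2952  0.9554 -0.1421]
 [ 0.      0.      0.      1.    ]]
```

View pics/scene0.png

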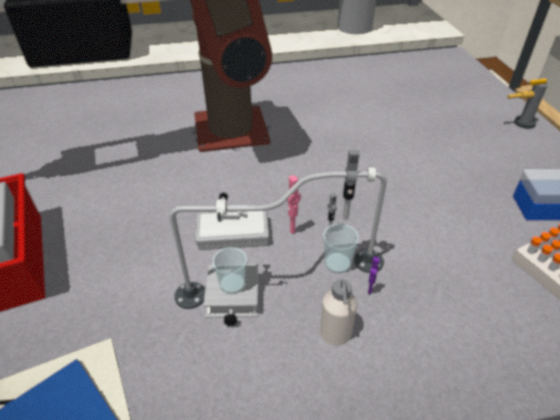

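View pics/side0.png

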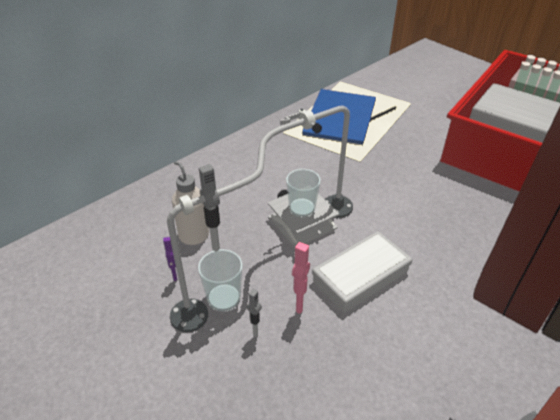

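View pics/wrist0.png

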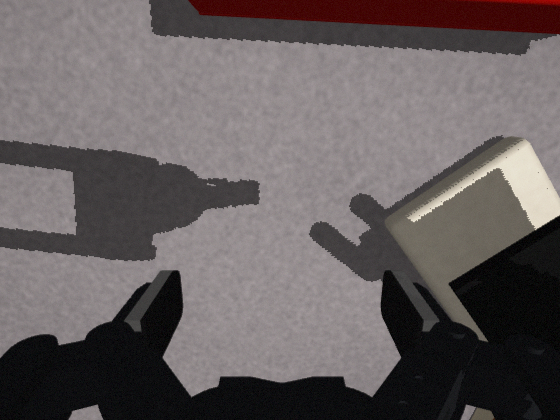

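The scene view shows these candidates for the carriage: the large grey one on the rod (351,175), a small grey look-alike on the bench (332,207), a pink one (293,200) and a purple one (375,272). By the description I choose the large grey one. I'll check it in close crops.

```bash
python3 - <<'E'
import cv2,numpy as np
a=cv2.imread("pics/scene0.png");b=cv2.imread("pics/side0.png")
cv2.imwrite("pics/c1.png",cv2.resize(a[140:300,160:400],None,fx=3.3,fy=3.3,interpolation=cv2.INTER_CUBIC))
cv2.imwrite("pics/c2.png",cv2.resize(b[90:290,150:370],None,fx=3,fy=3,interpolation=cv2.INTER_CUBIC))
E
```

```text
(no output)
```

View pics/c1.png

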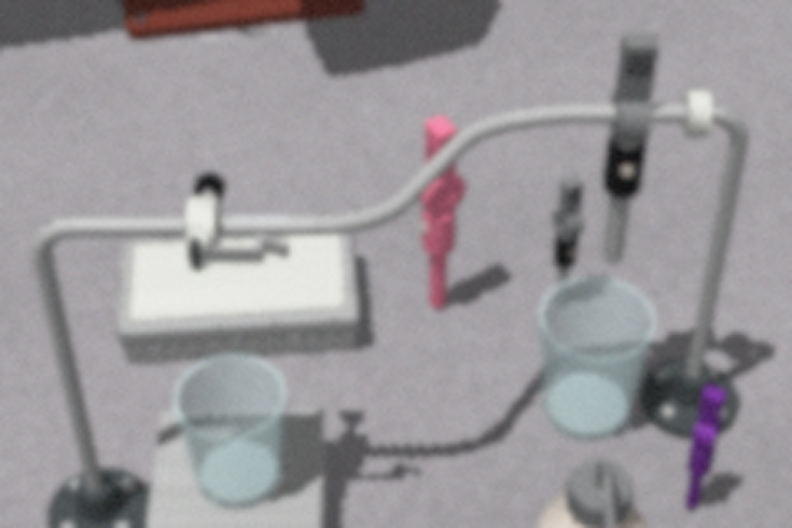

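View pics/c2.png

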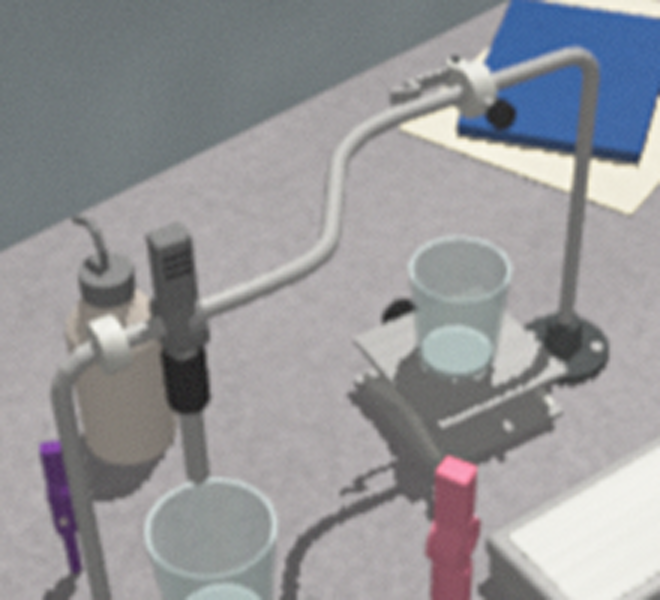

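```bash
cat > h.py <<'E'
import cv2,numpy as np
from scipy.spatial.transform import Rotation as R
np.set_printoptions(precision=4,suppress=True)
from workcell import sensors,optics,ctrl
def ray(c,uv,E=None):
    E=c["extrinsics"] if E is None else E
    uv=np.atleast_2d(uv).astype(float)
    d=np.c_[(uv[:,0]-c["cx"])/c["fx"],(uv[:,1]-c["cy"])/c["fy"],np.ones(len(uv))]
    Rm=E[:3,:3];o=-Rm.T@E[:3,3]
    return o,d@Rm
def onz(c,uv,z,E=None):
    o,d=ray(c,uv,E); return o+d*((z-o[2])/d[:,2])[:,None]
def tri(cs,uvs,Es=None):
    A=np.zeros((3,3));b=np.zeros(3);L=[]
    for i,(c,uv) in enumerate(zip(cs,uvs)):
        o,d=ray(c,uv,None if Es is None else Es[i]);d=d[0]/np.linalg.norm(d[0]);P=np.eye(3)-np.outer(d,d);A+=P;b+=P@o;L.append((P,o))
    x=np.linalg.solve(A,b); return x,[np.linalg.norm(P@(x-o)) for P,o in L]
def toolT(s):
    q=s["tool_rot"];T=np.eye(4);T[:3,:3]=R.from_quat([q[1],q[2],q[3],q[0]]).as_matrix();T[:3,3]=s["position"];return T
def wristE(s,c): return np.linalg.inv(toolT(s)@c["T_tool_cam"])
def proj(c,P,E=None):
    E=c["extrinsics"] if E is None else E
    p=np.atleast_2d(P)@E[:3,:3].T+E[:3,3]; return np.c_[c["fx"]*p[:,0]/p[:,2]+c["cx"],c["fy"]*p[:,1]/p[:,2]+c["cy"]]
E
python3 - <<'E'
from h import *
sc=optics.camera("scene");sd=optics.camera("side")
A=lambda p:np.array(p)/3.3+[160,140]
B=lambda p:np.array(p)/3+[150,90]
sp=[(60,230),(120,228),(180,226),(230,226),(300,226),(345,222),(380,208),(420,180),(455,148),(480,128),(520,117),(570,113),(610,113),(660,112),(730,118)]
print("scene rod");print(onz(sc,A(sp),.24))
dp=[(585,60),(540,66),(500,83),(435,102),(390,118),(355,140),(338,170),(336,205),(325,240),(290,265),(240,290),(150,330),(75,372)]
print("side rod");print(onz(sd,B(dp),.24))
print("fin top",tri([sc,sd],[A((640,40)),B((169,232))]))
print("stop collar",tri([sc,sd],[A((203,220)),B((473,88))]))
E
```

```text
scene rod
[[ 0.5989 -0.1402  0.24  ]
 [ 0.6034 -0.1106  0.24  ]
 [ 0.608  -0.081   0.24  ]
 [ 0.613  -0.0564  0.24  ]
 [ 0.6201 -0.022   0.24  ]
 [ 0.6217  0.0006  0.24  ]
 [ 0.6149  0.0198  0.24  ]
 [ 0.5978  0.0442  0.24  ]
 [ 0.5762  0.0677  0.24  ]
 [ 0.5625  0.0846  0.24  ]
 [ 0.5577  0.108   0.24  ]
 [ 0.5598  0.1356  0.24  ]
 [ 0.5642  0.1568  0.24  ]
 [ 0.5688  0.1837  0.24  ]
 [ 0.5814  0.2191  0.24  ]]
side rod
[[ 0.5883 -0.1369  0.24  ]
 [ 0.6014 -0.1133  0.24  ]
 [ 0.6044 -0.0839  0.24  ]
 [ 0.6154 -0.0437  0.24  ]
 [ 0.6207 -0.0148  0.24  ]
 [ 0.6181  0.0131  0.24  ]
 [ 0.6038  0.0377  0.24  ]
 [ 0.5819  0.0582  0.24  ]
 [ 0.5641  0.081   0.24  ]
 [ 0.5609  0.1062  0.24  ]
 [ 0.5627  0.1358  0.24  ]
 [ 0.5685  0.1844  0.24  ]
 [ 0.5683  0.226   0.24  ]]
fin top (array([0.5677, 0.1677, 0.2893]), [np.float64(0.0003939695582170976), np.float64(0.00039396955821698537)])
stop collar (array([ 0.6091, -0.0684,  0.242 ]), [np.float64(0.0011410385425403603), np.float64(0.0011410385425403306)])
```

>>> drive_tool(targets=[-1, 0, 0, -6, 0, 0, -9.5, -1, 0, 0, -6, 0, 0, -9.5, -1, 0, 0, -6, 0, 0, -9.5, -1, 0, 0, 0, 0, 0, -9.5, -1, 0, 0, 0, 0, 0, -9.5, -1, 0, 0, 0, 0, 0, -9.5, -1, 0, 0, 0, 0, 0, -9.3, -1, 5, 1.8, 0, 0, 0, 0, -1, 5, 1.8, 0, 0, 0, 0, -1, 5, 1.8, 0, 0, 0, 0])

```text
time: 1.5
position: [0.2318, -0.4654, 0.411]
tool_rot: [-0.0, 0.763, 0.646, 0.0]
ft_force: [0.3, 0.3, 0.5]
width: 0.0855
```

>>> drive_tool(targets=[-1, 5.6, 1.8, 0, 0, 0, 0, -1, 5.6, 1.8, 0, 0, 0, 0, -1, 5.6, 1.8, 0, 0, 0, 0, -1, 5.6, 1.8, 0, 0, 0, 0, -1, 5.6, 1.8, 0, 0, 0, 0, -1, 5.6, 1.8, 0, 0, 0, 0, -1, 5.6, 1.8, 0, 0, 0, 0, -1, 5.6, 1.8, 0, 0, 0, 0, -1, 5.6, 1.8, 0, 0, 0, 0, -1, 5.6, 1.8, 0, 0, 0, 0, -1, 5.6, 1.8, 0, 0, 0, 0, -1, 0, 0, 0, 0, 0, 0])

```text
time: 3.0
position: [0.5288, 0.1114, 0.4099]
tool_rot: [-0.001, 0.762, 0.648, -0.001]
ft_force: [0.3, -0.1, 0.1]
width: 0.0854
```

```bash
python3 - <<'E'
from h import *
s=sensors.observe();c=optics.camera("wrist")
print(s["time"],s["position"],s["tool_rot"],s["ft_force"])
np.savez("w1.npz",E=wristE(s,c));cv2.imwrite("pics/w1.png",c["image"][:,:,::-1])
E
```

```text
3.0 [0.5288 0.1114 0.4099] [-0.001   0.7616  0.6481 -0.0006] [ 0.2708 -0.1445  0.0722]
```

View pics/w1.png

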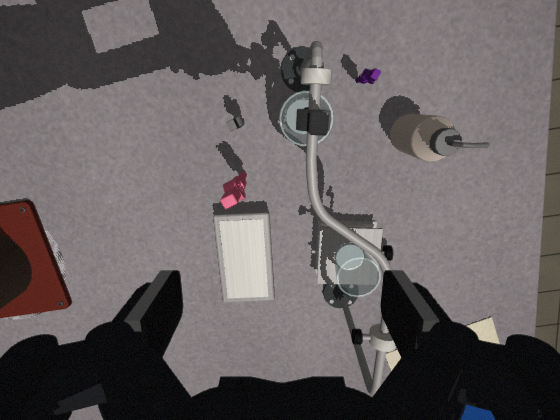

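The top view shows the carriage fin (313,121), the bends near (318,205) and (380,255), the stop collar (381,338), and its black thumbscrew on the -x side. The second bend is partly hidden by a finger, so I'll shift to see the rod between the fingers.

>>> drive_tool(targets=[-1, 2, 3, 0, 0, 0, 0, -1, 2, 3, 0, 0, 0, 0, -1, 0, 0, 0, 0, 0, 0, -1, 0, 0, 0, 0, 0, 0])

```text
time: 3.55
position: [0.5935, 0.1363, 0.4114]
tool_rot: [0.0, 0.764, 0.646, -0.0]
ft_force: [-0.1, -0.1, -0.2]
width: 0.0851
```

```bash
python3 - <<'E'
from h import *
s=sensors.observe();c=optics.camera("wrist")
print(s["time"],s["position"],s["tool_rot"],s["ft_force"])
np.savez("w2.npz",E=wristE(s,c));cv2.imwrite("pics/w2.png",c["image"][:,:,::-1])
a=c["image"][:,:,::-1]
cv2.imwrite("pics/w2a.png",cv2.resize(a[60:240,180:400],None,fx=3.3,fy=3.3,interpolation=cv2.INTER_CUBIC))
cv2.imwrite("pics/w2b.png",cv2.resize(a[220:390,200:420],None,fx=3.3,fy=3.3,interpolation=cv2.INTER_CUBIC))
E
```

```text
3.55 [0.5935 0.1363 0.4114] [ 0.      0.7636  0.6456 -0.0003] [-0.1138 -0.1391 -0.1953]
```

View pics/w2a.png

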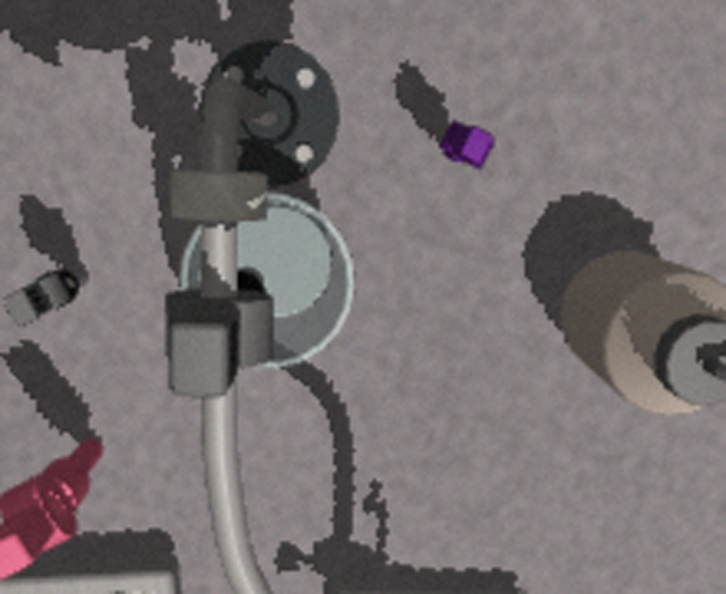

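View pics/w2b.png

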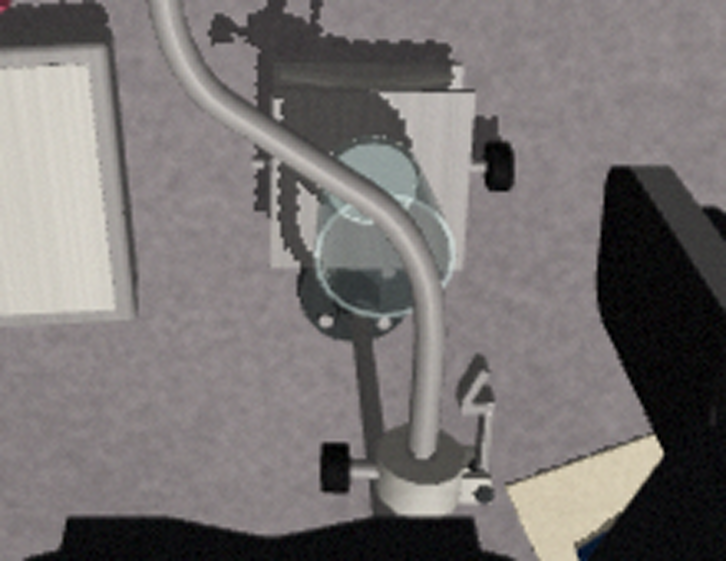

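```bash
cat > trace.py <<'E'
from h import *
from scipy.interpolate import splprep,splev
def trace(img,seeds,n=40,half=9,wpx=11):
    """refine a seed polyline onto the rod: edges either side along the normal"""
    g=cv2.GaussianBlur(cv2.cvtColor(img,cv2.COLOR_BGR2LAB),(0,0),0.8).astype(np.float32)
    t,_=splprep(np.array(seeds,float).T,s=0,k=3)
    u=np.linspace(0,1,n);P=np.array(splev(u,t)).T;D=np.array(splev(u,t,der=1)).T
    D/=np.linalg.norm(D,axis=1)[:,None];N=np.c_[-D[:,1],D[:,0]]
    o=np.arange(-half,half+.01,.25);out=[];w=[]
    for p,nn in zip(P,N):
        q=(p+o[:,None]*nn).astype(np.float32)
        pr=cv2.remap(g,q[:,0].reshape(1,-1),q[:,1].reshape(1,-1),cv2.INTER_LINEAR)[0]
        gr=np.linalg.norm(np.gradient(pr,axis=0),axis=1)
        best=max(((gr[i]+gr[j]-1.0*abs((o[j]-o[i])-wpx),(o[i]+o[j])/2,o[j]-o[i]) for i in range(len(o)) for j in range(i+1,len(o)) if abs(o[j]-o[i]-wpx)<2),key=lambda z:z[0])
        out.append(p+best[1]*nn);w.append(best[2])
    return np.array(out),np.array(w)
E
python3 - <<'E'
from trace import *
img=cv2.imread("pics/w2.png");E=np.load("w2.npz")["E"];c=optics.camera("wrist")
sa=np.array([(222,440),(228,500),(245,570)])/3.3+[180,60]
sb=np.array([(180,50),(200,85),(240,118),(290,150),(340,180),(380,208),(405,235),(422,270),(428,310),(427,360),(424,420)])/3.3+[200,220]
seeds=np.r_[sa,sb]
P,w=trace(img,seeds,44)
X=onz(c,P,.24,E)
print(np.c_[P,w,X[:,:2]*1000].round(1))
np.save("rod_w2.npy",X)
v=img.copy()
v=cv2.resize(v[150:390,180:420],None,fx=2.4,fy=2.4)
for p in P: cv2.circle(v,tuple(((p-[180,150])*2.4).astype(int)),2,(0,0,255),-1)
cv2.imwrite("pics/tr.png",v)
print("parking bit",onz(c,np.array([(220,255)])/3.3+[180,60],.24,E))
E
```

```text
[[244.5 193.   10.5 558.9 137.7]
 [247.5 197.8  10.5 560.7 132.6]
 [245.5 202.5  10.5 558.  128.4]
 [249.7 206.3  11.  561.1 124.1]
 [246.4 211.5  10.8 557.  119.4]
 [250.  215.2   9.8 559.7 115.2]
 [251.8 219.3  11.  560.6 110.8]
 [252.5 223.6  11.  560.4 106.3]
 [257.3 227.2  10.2 564.3 102. ]
 [257.4 231.9  11.5 563.5  97.1]
 [255.9 236.3   9.5 561.1  92.8]
 [257.8 240.    9.5 562.3  88.7]
 [260.  243.7   9.8 563.7  84.4]
 [263.1 246.9   9.5 566.1  80.6]
 [266.4 249.7   9.2 568.8  77.1]
 [270.1 252.    9.5 571.9  73.9]
 [274.  253.9  11.  575.5  71.3]
 [278.3 255.3  11.  579.5  69. ]
 [281.6 258.3  12.  582.1  65.3]
 [283.9 262.9   9.2 583.6  59.9]
 [286.9 266.5  11.2 585.9  55.5]
 [291.4 267.4   9.2 590.3  53.6]
 [294.3 271.3  11.  592.4  48.9]
 [297.8 274.   11.  595.5  45.3]
 [302.6 274.6  11.  600.2  43.8]
 [306.4 276.8  10.8 603.6  40.7]
 [308.2 281.8  11.  604.7  34.7]
 [313.1 282.5  12.2 609.5  33.1]
 [317.4 284.2   9.2 613.6  30.4]
 [321.9 286.2  11.  617.9  27.3]
 [319.9 293.3  11.  614.7  19.4]
 [328.2 293.4  11.  623.1  17.8]
 [330.  297.9  11.5 624.3  12.3]
 [329.5 303.   10.5 623.    6.3]
 [330.4 307.5  11.  623.3   0.9]
 [327.6 312.2  10.5 619.7  -4.3]
 [327.  316.5  11.  618.4  -9.5]
 [329.  320.8   9.5 619.8 -15.1]
 [329.5 325.3  10.2 619.6 -20.7]
 [328.5 329.6  10.2 617.8 -25.9]
 [332.4 334.3  11.2 621.3 -32.5]
 [331.8 338.6  11.  619.9 -38. ]
 [328.  342.8   9.2 615.1 -42.7]
 [327.5 347.3  10.5 613.9 -48.3]]
parking bit [[0.5711 0.1881 0.24  ]]
```

View pics/tr.png

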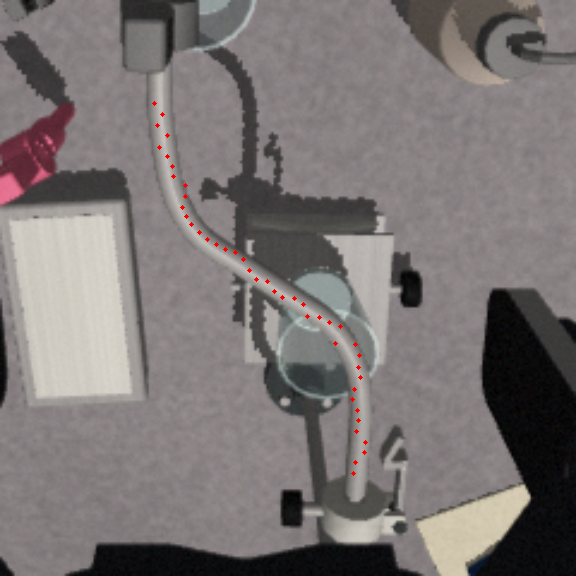

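```bash
cat > trace.py <<'E'
from h import *
from scipy.interpolate import splprep,splev
def trace(img,seeds,n=60,half=5,w=5.4,lam=6.):
    g=cv2.GaussianBlur(cv2.cvtColor(img,cv2.COLOR_BGR2LAB),(0,0),0.9).astype(np.float32)
    t,_=splprep(np.array(seeds,float).T,s=2*len(seeds),k=3)
    u=np.linspace(0,1,n);P=np.array(splev(u,t)).T;D=np.array(splev(u,t,der=1)).T
    D/=np.linalg.norm(D,axis=1)[:,None];N=np.c_[-D[:,1],D[:,0]]
    m=half+w+2;o=np.arange(-m,m+.01,.25);k=np.arange(-half,half+.01,.25);C=[]
    for p,nn in zip(P,N):
        q=(p+o[:,None]*nn).astype(np.float32)
        pr=cv2.remap(g,q[:,0].reshape(1,-1),q[:,1].reshape(1,-1),cv2.INTER_LINEAR)[0]
        gr=np.minimum(np.linalg.norm(np.gradient(pr,.25,axis=0),axis=1),12)
        C.append(np.interp(k-w,o,gr)+np.interp(k+w,o,gr))
    C=np.array(C);S=C[0].copy();bp=[]
    pen=lam*(k[:,None]-k[None])**2
    for i in range(1,n):
        M=S[None]-pen;b=M.argmax(1);bp.append(b);S=M.max(1)+C[i]
    j=S.argmax();idx=[j]
    for b in bp[::-1]: j=b[j];idx.append(j)
    idx=np.array(idx[::-1])
    return P+k[idx][:,None]*N
E
cat > t2.py <<'E'
from trace import *
import sys
img=cv2.imread("pics/w2.png");E=np.load("w2.npz")["E"];c=optics.camera("wrist")
sa=np.array([(222,440),(228,500),(245,570)])/3.3+[180,60]
sb=np.array([(180,50),(200,85),(240,118),(290,150),(340,180),(380,208),(405,235),(422,270),(428,310),(427,360),(424,420)])/3.3+[200,220]
P=trace(img,np.r_[sa,sb])
X=onz(c,P,.24,E)
t,_=splprep(X[:,:2].T*1000,s=60*.4)
Y=np.array(splev(np.linspace(0,1,45),t)).T;D=np.array(splev(np.linspace(0,1,45),t,der=1)).T
print(np.c_[Y,np.degrees(np.arctan2(D[:,1],D[:,0]))].round(1))
np.save("rod.npy",np.array(splev(np.linspace(0,1,400),t)).T)
v=cv2.resize(img[150:390,180:420],None,fx=2.4,fy=2.4)
for p in P: cv2.circle(v,tuple(((p-[180,150])*2.4).astype(int)),2,(0,0,255),-1)
cv2.imwrite("pics/tr2.png",v)
A=lambda x,y:np.array([(x/3.3+180,y/3.3+60)]); B=lambda x,y:np.array([(x/3.3+200,y/3.3+220)])
print("parking bit",onz(c,A(220,255),.24,E))
print("fin top corners",[onz(c,A(*q),.2905,E)[0,:2]*1000 for q in [(170,325),(234,325),(230,393),(170,388)]])
print("face rim L/R/centre",[onz(c,B(*q),.24,E)[0,:2]*1000 for q in [(377,465),(470,465),(423,445)]])
print("face top z .255",onz(c,B(423,425),.255,E))
print("tooth tip",[onz(c,B(*q),.24,E)[0,:2]*1000 for q in [(480,370),(462,408),(490,405),(484,490)]])
E
python3 t2.py
```

```text
[[ 563.6  137.9 -109.9]
 [ 562.1  133.1 -106.5]
 [ 560.8  128.3 -103. ]
 [ 559.8  123.5  -99.4]
 [ 559.2  118.7  -95.7]
 [ 558.9  113.9  -91.8]
 [ 558.9  109.2  -87.8]
 [ 559.2  104.5  -83.7]
 [ 559.9  100.   -79.4]
 [ 560.9   95.5  -74.8]
 [ 562.3   91.2  -70.1]
 [ 564.    87.   -65.4]
 [ 566.    83.   -61.1]
 [ 568.4   79.1  -57.4]
 [ 570.9   75.4  -54.3]
 [ 573.7   71.7  -51.8]
 [ 576.7   68.1  -49.9]
 [ 579.7   64.5  -48.5]
 [ 582.9   61.   -47.7]
 [ 586.1   57.4  -47.3]
 [ 589.4   53.9  -47.5]
 [ 592.6   50.4  -48.2]
 [ 595.7   46.8  -49.3]
 [ 598.8   43.2  -50.7]
 [ 601.7   39.5  -52.4]
 [ 604.5   35.7  -54.4]
 [ 607.2   31.9  -56.7]
 [ 609.6   28.   -59.4]
 [ 611.8   24.   -62.4]
 [ 613.8   19.9  -65.8]
 [ 615.6   15.7  -69.5]
 [ 617.    11.4  -73.6]
 [ 618.1    7.   -77.9]
 [ 618.9    2.4  -82.1]
 [ 619.4   -2.2  -85.9]
 [ 619.6   -6.9  -89.3]
 [ 619.5  -11.6  -92.3]
 [ 619.2  -16.4  -94.9]
 [ 618.7  -21.2  -97.3]
 [ 618.   -26.   -99.4]
 [ 617.1  -30.7 -101.3]
 [ 616.1  -35.4 -102.9]
 [ 615.   -39.9 -104.4]
 [ 613.8  -44.4 -105.7]
 [ 612.6  -48.7 -106.8]]
parking bit [[0.5711 0.1881 0.24  ]]
fin top corners [array([562.1394, 178.0614]), array([576.8356, 175.5708]), array([572.7871, 159.893 ]), array([559.0124, 163.451 ])]
face rim L/R/centre [array([597.0666, -63.8066]), array([627.9219, -69.0424]), array([613.3595, -58.3458])]
face top z .255 [[ 0.614  -0.0379  0.255 ]]
tooth tip [array([635.4723, -32.1546]), array([627.9432, -45.8735]), array([637.198 , -46.2469]), array([631.4209, -80.0662])]
```

View pics/tr2.png

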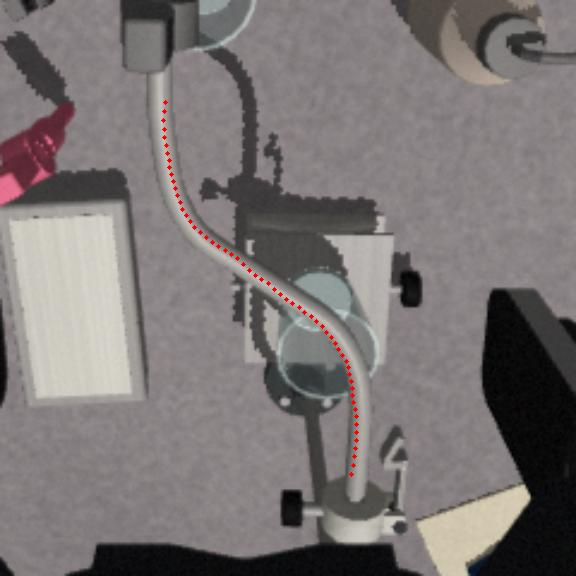

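```bash
python3 - <<'E'
from h import *
img=cv2.imread("pics/w2.png").astype(int)
for r in (200,215,330,345): print(r,[tuple(img[r,x]) [1] for x in range(232,262)] if r<300 else [img[r,x][1] for x in range(316,346)])
E
sed -i 's/w=5.4,lam=6./w=4.8,lam=3./' trace.py; sed -i 's/s=60\*.4/s=60*.15/' t2.py; python3 t2.py
```

```text
200 [np.int64(127), np.int64(126), np.int64(129), np.int64(129), np.int64(128), np.int64(129), np.int64(127), np.int64(126), np.int64(133), np.int64(127), np.int64(112), np.int64(129), np.int64(148), np.int64(161), np.int64(183), np.int64(196), np.int64(169), np.int64(155), np.int64(140), np.int64(117), np.int64(108), np.int64(130), np.int64(133), np.int64(132), np.int64(132), np.int64(132), np.int64(129), np.int64(134), np.int64(134), np.int64(133)]
215 [np.int64(128), np.int64(123), np.int64(121), np.int64(126), np.int64(132), np.int64(132), np.int64(127), np.int64(126), np.int64(129), np.int64(131), np.int64(129), np.int64(123), np.int64(110), np.int64(138), np.int64(150), np.int64(165), np.int64(180), np.int64(192), np.int64(164), np.int64(155), np.int64(140), np.int64(111), np.int64(104), np.int64(129), np.int64(133), np.int64(134), np.int64(137), np.int64(135), np.int64(132), np.int64(133)]
330 [np.int64(132), np.int64(129), np.int64(132), np.int64(124), np.int64(122), np.int64(129), np.int64(129), np.int64(130), np.int64(121), np.int64(79), np.int64(98), np.int64(124), np.int6
[... 1542 characters left out ...]
.   -94.9]
 [ 621.3   -6.7  -97.7]
 [ 620.6  -11.4  -99.4]
 [ 619.8  -16.1 -100. ]
 [ 619.   -20.9  -99.8]
 [ 618.1  -25.6  -99.8]
 [ 617.3  -30.3 -100.2]
 [ 616.4  -35.  -101. ]
 [ 615.5  -39.7 -102.2]
 [ 614.4  -44.4 -103.8]
 [ 613.2  -49.  -105.8]]
parking bit [[0.5711 0.1881 0.24  ]]
fin top corners [array([562.1394, 178.0614]), array([576.8356, 175.5708]), array([572.7871, 159.893 ]), array([559.0124, 163.451 ])]
face rim L/R/centre [array([597.0666, -63.8066]), array([627.9219, -69.0424]), array([613.3595, -58.3458])]
face top z .255 [[ 0.614  -0.0379  0.255 ]]
tooth tip [array([635.4723, -32.1546]), array([627.9432, -45.8735]), array([637.198 , -46.2469]), array([631.4209, -80.0662])]
```

View pics/tr2.png

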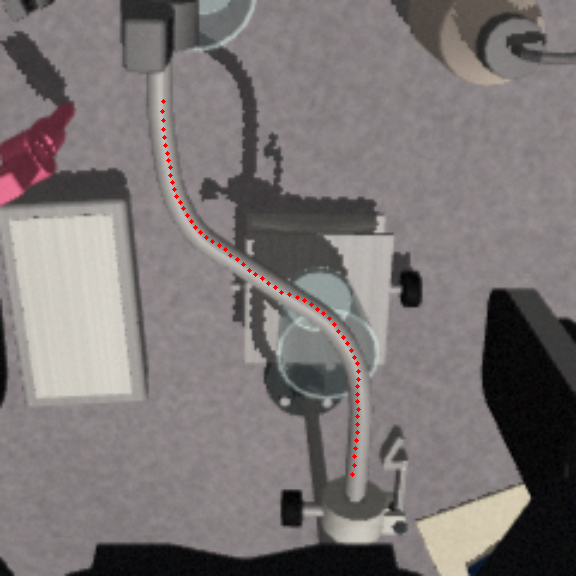

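```bash
python3 - <<'E'
from h import *
a=cv2.imread("pics/w2.png")
def crop(x0,y0,w,h,f,n):
    v=cv2.resize(a[y0:y0+h,x0:x0+w],None,fx=f,fy=f,interpolation=cv2.INTER_NEAREST)
    for x in range(x0,x0+w,10):
        cv2.line(v,((x-x0)*f,0),((x-x0)*f,v.shape[0]),(0,255,255),1); cv2.putText(v,str(x),((x-x0)*f+1,10),0,.35,(0,0,255),1)
    for y in range(y0,y0+h,10):
        cv2.line(v,(0,(y-y0)*f),(v.shape[1],(y-y0)*f),(0,255,255),1); cv2.putText(v,str(y),(1,(y-y0)*f+10),0,.35,(0,0,255),1)
    cv2.imwrite(n,v)
crop(235,170,75,75,8,"pics/g1.png")
crop(265,235,80,75,8,"pics/g2.png")
crop(300,290,70,75,8,"pics/g3.png")
E
```

```text
(no output)
```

View pics/g1.png

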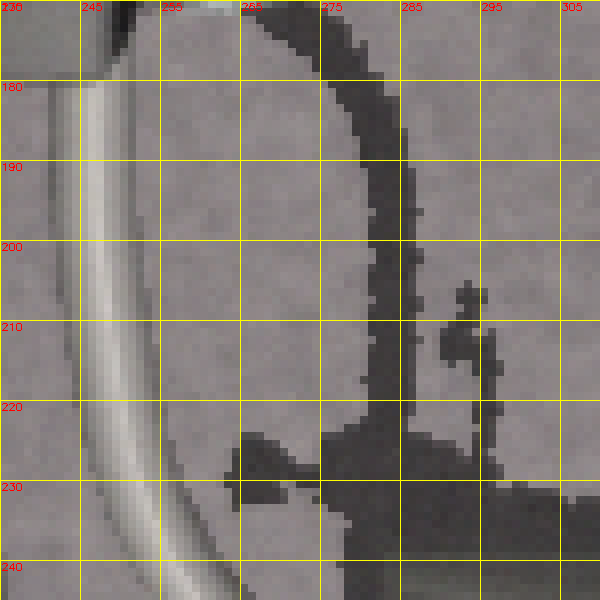

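View pics/g2.png

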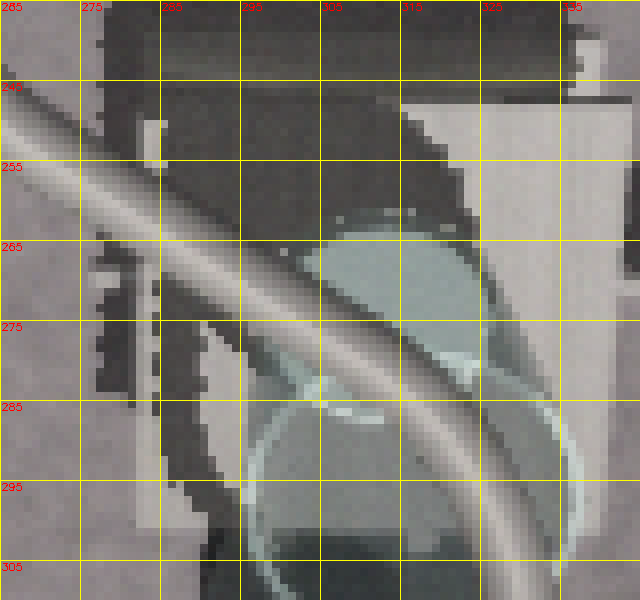

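View pics/g3.png

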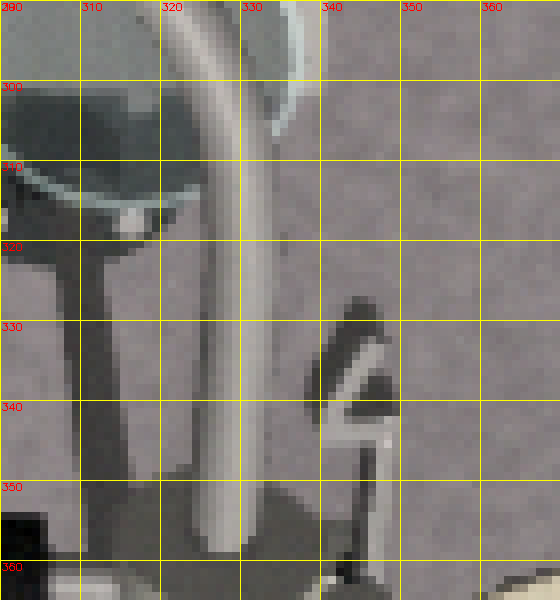

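```bash
cat > rod.py <<'E'
from h import *
from scipy.interpolate import splprep,splev
E=np.load("w2.npz")["E"];c=optics.camera("wrist")
px=np.array([(246.3,181),(247.3,200),(249.4,215),(251.5,225),(255.3,235),(259.5,243),(265.5,249.3),(275,255.8),(285,262.5),(295,269.7),(305,276.5),(315,283.5),(324.7,295),(328,305),(329.4,310),(330,320),(329.7,330),(328.8,345),(328,357)])+.0
X=onz(c,px,.24,E)[:,:2]*1000
t,u=splprep(X.T,s=len(X)*.25)
uu=np.linspace(0,1,600);Y=np.array(splev(uu,t)).T;D=np.array(splev(uu,t,der=1)).T
hd=np.degrees(np.arctan2(D[:,1],D[:,0]));arc=np.r_[0,np.cumsum(np.linalg.norm(np.diff(Y,axis=0),axis=1))]
np.savez("rod.npz",Y=Y,hd=hd,arc=arc)
if __name__=="__main__":
    print(X.round(1)[[0,1,2,-3,-2,-1]], 'resid',np.linalg.norm(X-np.array(splev(u,t)).T,axis=1).round(2))
    for a in range(0,int(arc[-1]),8):
        i=np.argmin(abs(arc-a));print(a,Y[i].round(1),hd[i].round(1))
    for n in("scene","side"):
        k=optics.camera(n);im=cv2.imread(f"pics/{n}0.png")
        v=cv2.resize(im,None,fx=3,fy=3,interpolation=cv2.INTER_CUBIC)
        for p in proj(k,np.c_[Y/1000,np.full(600,.24)][::8]): cv2.circle(v,tuple(((p+.5)*3).astype(int)),1,(0,0,255),-1)
        x0,y0=((160,140) if n=="scene" else (180,100));cv2.imwrite(f"pics/chk_{n}.png",v[y0*3:y0*3+450,x0*3:x0*3+720])
E
python3 rod.py
```

```text
[[562.8 148.8]
 [560.1 130.5]
 [559.2 115.5]
 [619.1 -26.6]
 [615.7 -45.6]
 [612.8 -61.2]] resid [0.22 0.32 0.5  0.35 0.28 0.83 0.6  0.67 0.59 0.38 0.57 0.69 0.75 0.34
 0.35 0.42 0.27 0.53 0.19]
0 [563.  148.8] -102.2
8 [561.5 141. ] -100.4
16 [560.2 132.9] -98.0
24 [559.2 125. ] -95.1
32 [558.8 117. ] -91.5
40 [558.9 109.1] -87.1
48 [559.7 101. ] -81.3
56 [561.3  93.2] -74.2
64 [564.   85.8] -65.7
72 [568.   78.7] -57.0
80 [572.6  72.3] -50.8
88 [578.   66.2] -46.6
96 [583.5  60.6] -44.5
104 [589.2  55.1] -43.9
112 [594.9  49.5] -44.8
120 [600.5  43.8] -47.0
128 [605.9  37.7] -50.5
136 [610.6  31.5] -55.0
144 [614.8  24.8] -61.3
152 [618.3  17.3] -69.5
160 [620.5   9.8] -77.8
168 [621.6   1.9] -85.2
176 [621.8  -6.2] -91.6
184 [621.2 -14.4] -96.4
192 [620.1 -22.2] -99.5
200 [618.7 -30.1] -101.4
208 [617.  -37.9] -102.1
216 [615.4 -45.6] -101.5
224 [613.9 -53.4] -99.5
```

View pics/chk_scene.png

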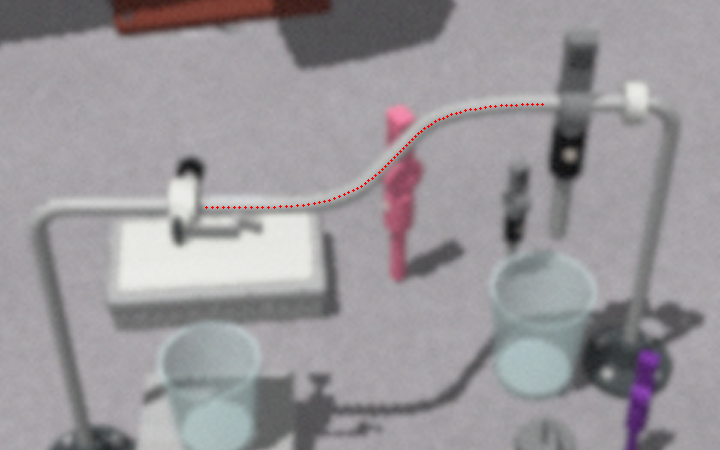

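View pics/chk_side.png

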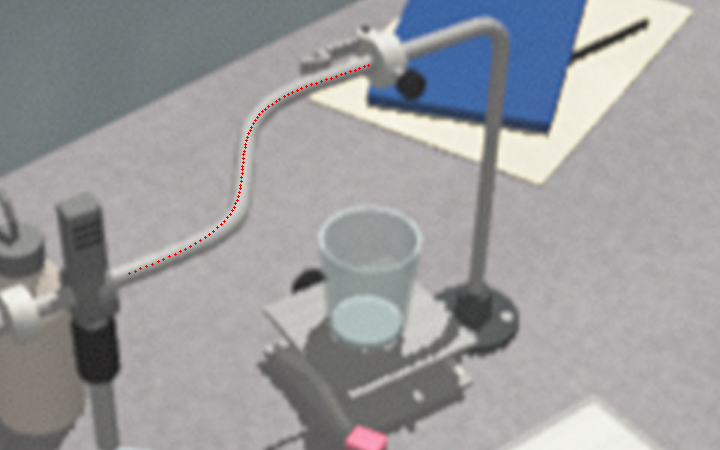

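```bash
python3 - <<'E'
from h import *
E=np.load("w2.npz")["E"];c=optics.camera("wrist")
B=lambda x,y:np.array([(x/3.3+200,y/3.3+220)])
for z,y in((.225,425),(.255,478),(.245,457),(.235,440)): print(z,onz(c,B(423,y),z,E)[0]*1000)
for q in ((380,455),(467,455)): print(onz(c,B(*q),.24,E)[0]*1000)
y=-11.5*np.pi/180;ex=np.array([np.cos(y),np.sin(y)]);ey=np.array([-np.sin(y),np.cos(y)])
print(ex,ey)
# stand coords, origin: x from mean of both lengths
for n,p in dict(park=(562.8,148.8),park2=(571.1,188.1),last=(615.7,-45.6)).items(): print(n,ex@p,ey@p)
R=np.load("rod.npz")
Y=R["Y"];print("slant mid: x=mean",[ (ey@Y[i],ex@Y[i]) for i in [np.argmin(abs(Y@ex-567.2))]])
print("fin centre",ex@[568,169.3],ey@[568,169.3])
sc=optics.camera("scene");sd=optics.camera("side")
E
```

```text
0.225 [614.7519 -62.9193 225.    ]
0.255 [611.4072 -58.1426 255.    ]
0.245 [612.6437 -58.7859 245.    ]
0.235 [613.7278 -60.6183 235.    ]
[598.6243 -59.9452 240.    ]
[627.3976 -64.8277 240.    ]
[ 0.9799 -0.1994] [0.1994 0.9799]
park 521.8356751193238 258.01706953757804
park2 522.1338903450811 298.18286428483935
last 612.430818444469 78.06627068995847
slant mid: x=mean [(np.float64(171.0530673465742), np.float64(567.0830357301106))]
fin centre 522.8442409277997 279.14223924127447
```

>>> drive_tool(targets=[-1, 1.4, -1.53, 0, 0, 0, 1, -1, 1.38, -1.53, 0, 0, 0, 1, -1, 0, 0, 4, 0, 0, 0, -1, 0, 0, 4, 0, 0, 0, -1, 0, 0, 3, 0, 0, 0, -1, 0, 0, 2, 0, 0, 0, -1, 0, 0, 1, 0, 0, 0, -1, 0, 0, 0.7, 0, 0, 0, -1, 0, 0, 0, 0, 0, 0])

```text
time: 5.18
position: [0.569, 0.1703, 0.2647]
tool_rot: [0.0, 0.774, 0.633, 0.0]
ft_force: [-0.5, 0.5, 0.1]
width: 0.0855
```

```bash
python3 - <<'E'
from h import *
s=sensors.observe();c=optics.camera("wrist")
print(s["time"],s["position"],s["tool_rot"],s["ft_force"])
np.savez("w3.npz",E=wristE(s,c));cv2.imwrite("pics/w3.png",c["image"][:,:,::-1])
E
```

```text
5.175 [0.569  0.1703 0.2647] [0.0001 0.7744 0.6327 0.0003] [-0.5084  0.5115  0.0896]
```

View pics/w3.png

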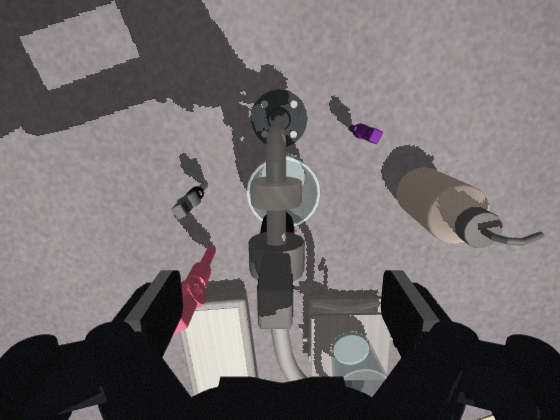

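```bash
python3 - <<'E'
from h import *
a=cv2.imread("pics/w3.png")
v=cv2.resize(a[220:350,220:340],None,fx=5,fy=5,interpolation=cv2.INTER_NEAREST)
for x in range(220,340,10): cv2.putText(v,str(x),((x-220)*5,10),0,.35,(0,0,255),1); cv2.line(v,((x-220)*5,0),((x-220)*5,6),(0,0,255),1)
for y in range(220,350,10): cv2.putText(v,str(y),(0,(y-220)*5+4),0,.35,(0,0,255),1)
cv2.imwrite("pics/w3c.png",v)
E
```

```text
(no output)
```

View pics/w3c.png

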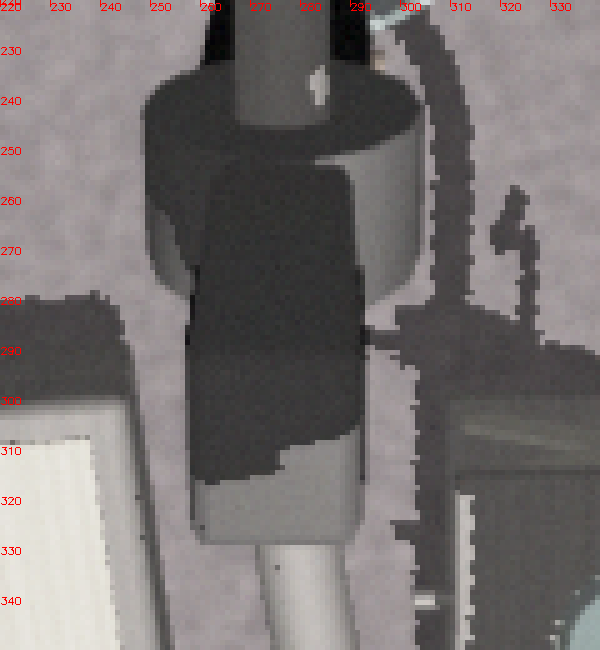

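```bash
python3 - <<'E'
from h import *
E=np.load("w3.npz")["E"];c=optics.camera("wrist");s=sensors.observe();T=toolT(s)
for q in((274.5,307),(257,307),(292,307),(274.5,286),(274.5,328)):
    p=onz(c,np.array([q]),.2905,E)[0]; print(p*1000,((p-T[:3,3])@T[:3,:3])*1000)
for q in((284,245),): print("rod at",onz(c,np.array([(283-1.3,245)]),.24,E)*1000)
E
```

```text
[566.7687 171.1895 290.5   ] [  0.3977  -2.6241 -25.129 ]
[560.0867 172.5597 290.5   ] [  0.4078  -9.4451 -25.1396]
[573.4516 169.8192 290.5   ] [  0.3877   4.1979 -25.1185]
[568.6633 180.193  290.5   ] [  9.5982  -2.5631 -25.1236]
[564.7938 161.8044 290.5   ] [ -9.1927  -2.6876 -25.1346]
rod at [[570.549  175.1485 240.    ]]
```

>>> drive_tool(targets=[-1, 0, -0.2, 0.3, 0, 0, 0, 0, 0, 0, 0, 0, 0, 0, 0.6, 0, 0, 0, 0, 0, 0, 0.6, 0, 0, 0, 0, 0, 0, 0.6, 0, 0, 0, 0, 0, 0], force=20)

```text
time: 5.9
position: [0.5668, 0.1706, 0.2614]
tool_rot: [0.0, 0.774, 0.633, 0.0]
ft_force: [-0.2, 1.1, 0.0]
width: 0.0174
```

>>> drive_tool(targets=[0.9, 0, 0, 0, 0, 0, 0, 1, 0, 0, 0, 0, 0, 0, 1, 0, 0, 0, 0, 0, 0, 1, 0, 0, 0, 0, 0, 0], force=20)

```text
time: 6.4
position: [0.5667, 0.1707, 0.2614]
tool_rot: [-0.0, 0.774, 0.633, -0.0]
ft_force: [-2.0, -0.3, 2.3]
width: 0.0133
```

```bash
cat > st.py <<'E'
from h import *
s=sensors.observe();T=toolT(s)
print(s["time"],s["position"]*1000,"F",s["ft_force"],"Ftool",s["ft_force"]@T[:3,:3],"M",s["ft_torque"],"w",s["width"]*1000,"yaw x",np.degrees(np.arctan2(T[1,0],T[0,0])))
E
python3 st.py
```

```text
6.4 [566.6782 170.6673 261.4068] F [-1.951  -0.3059  2.342 ] Ftool [-0.6886 -1.8514 -2.3415] M [ 0.0363  0.3858 -0.0021] w 13.296219096716026 yaw x 78.50349178593487
```

>>> drive_tool(targets=[1, 0, -0.05, -0.03, 0, 0, 0, 1, 0, 0, 0, 0, 0, 0])

```text
time: 6.65
position: [0.5665, 0.1707, 0.2615]
tool_rot: [0.0, 0.774, 0.633, 0.0]
ft_force: [-0.3, 0.1, -0.4]
width: 0.0139
```

```bash
python3 st.py; cat > plan.py <<'E'
# plan.py X Y YAWX a0 a1 step lat  : rows along curve from current commanded pose (mm,deg)
from h import *
import json,sys
R=np.load("rod.npz");Y,arc=R["Y"],R["arc"]
# extend both ends straight
t0=np.array([np.cos(np.radians(-101.7)),np.sin(np.radians(-101.7))]);t1=t0
pre=Y[0]-t0*np.arange(40,0,-1)[:,None];post=Y[-1]+t1*np.arange(1,31)[:,None]
Y=np.r_[pre,Y,post];arc=np.r_[-np.arange(40,0,-1.),arc,arc[-1]+np.arange(1,31.)]
def P(a): return np.array([np.interp(a,arc,Y[:,0]),np.interp(a,arc,Y[:,1])])
def pose(a):
    c=np.mean([P(a+k) for k in np.linspace(-9,9,7)],axis=0);d=P(a+9)-P(a-9)
    return c,np.degrees(np.arctan2(d[1],d[0]))
def rows(cmd,alist,lat,bias=(0,0)):
    """lat: mm shift toward tool +y ; bias world mm"""
    x,y,yaw=cmd;out=[]
    for a in alist:
        c,h=pose(a);h2=h+180
        ty=np.array([np.cos(np.radians(h2-90)),np.sin(np.radians(h2-90))])
        g=c+lat*ty+np.array(bias)
        tx_=np.array([np.cos(np.radians(yaw)),np.sin(np.radians(yaw))]);ty_=np.array([np.cos(np.radians(yaw-90)),np.sin(np.radians(yaw-90))])
        d=g-[x,y];sx=round(d@tx_/10,2);sy=round(d@ty_/10,2);rz=round(-((h2-yaw+180)%360-180),1)
        x,y=np.array([x,y])+10*(sx*tx_+sy*ty_);yaw-=rz
        out.append([1,sx,sy,0,0,0,rz])
    return out,(x,y,yaw)
def near(p): 
    aa=np.arange(-30,arc[-1]-10,.25); return aa[np.argmin([np.linalg.norm(pose(a)[0]-p) for a in aa])]
if __name__=="__main__":
    s=sensors.observe();T=toolT(s)
    m=(s["position"][0]*1000,s["position"][1]*1000,np.degrees(np.arctan2(T[1,0],T[0,0])))
    try: cmd=tuple(json.load(open("cmd.json")))
    except Exception: cmd=m
    if sys.argv[1]=="now": 
        a=near(np.array(m[:2]));c,h=pose(a);ty=np.array([np.cos(np.radians(h+90)),np.sin(np.radians(h+90))])
        print("arc",a,"lat meas",(np.array(m[:2])-c)@ty,"cmd-meas",np.array(cmd)-m,"hd",h)
    else:
        a0,a1,n,lat=float(sys.argv[1]),float(sys.argv[2]),int(sys.argv[3]),float(sys.argv[4])
        al=a0+(a1-a0)*np.arange(1,n+1)/n
        o,cmd=rows(cmd,al,lat)
        print(", ".join("%g, %g, %g, 0, 0, 0, %g"%(1,r[1],r[2],r[6]) for r in o)); print(cmd)
        json.dump(cmd,open("cmd.json","w"))
E
python3 plan.py now
```

```text
6.65 [566.4874 170.6676 261.452 ] F [-0.3188  0.0915 -0.4142] Ftool [ 0.026  -0.3308  0.4141] M [ 0.0093 -0.0423  0.0162] w 13.949533053512255 yaw x 78.49543963044229
arc -22.25 lat meas -1.0644620583664337 cmd-meas [0. 0. 0.] hd -101.69999999999953
```

```bash
python3 plan.py -22.25 17.75 10 -1
```

```text
1, -0.39, 0.01, 0, 0, 0, 0.2, 1, -0.4, -0, 0, 0, 0, -0, 1, -0.4, -0, 0, 0, 0, -0, 1, -0.4, -0, 0, 0, 0, 0, 1, -0.4, -0, 0, 0, 0, -0.1, 1, -0.4, -0, 0, 0, 0, -0.3, 1, -0.4, -0, 0, 0, 0, -0.6, 1, -0.4, 0, 0, 0, 0, -0.9, 1, -0.4, 0.01, 0, 0, 0, -1.1, 1, -0.4, 0, 0, 0, 0, -1.3
(np.float64(559.0420036660544), np.float64(131.47510208977164), np.float64(82.59543963044227))
```

>>> drive_tool(targets=[1, -0.39, 0.01, 0, 0, 0, 0.2, 1, -0.4, 0, 0, 0, 0, 0, 1, -0.4, 0, 0, 0, 0, 0, 1, -0.4, 0, 0, 0, 0, 0, 1, -0.4, 0, 0, 0, 0, -0.1, 1, -0.4, 0, 0, 0, 0, -0.3])

```text
time: 7.4
position: [0.5615, 0.1469, 0.2615]
tool_rot: [-0.0, 0.773, 0.634, -0.0]
ft_force: [0.2, -0.2, -1.3]
width: 0.0139
```

```bash
python3 st.py;python3 plan.py now
```

```text
7.4 [561.4585 146.9096 261.5045] F [ 0.1952 -0.2004 -1.2877] Ftool [-0.1581  0.231   1.2877] M [ 0.0409  0.0148 -0.0228] w 13.909443969523327 yaw x 78.70785029648059
arc 2.25 lat meas -1.198943692688419 cmd-meas [ -2.4165 -15.4345   3.8876] hd -101.22283175238739
```

```bash
python3 plan.py 17.75 29.75 3 -1
```

```text
1, -0.41, 0.01, 0, 0, 0, -1.5, 1, -0.4, 0, 0, 0, 0, -1.6, 1, -0.4, 0.01, 0, 0, 0, -1.8
(np.float64(558.0007828963362), np.float64(119.42140392527826), np.float64(87.49543963044226))
```

>>> drive_tool(targets=[1, -0.4, 0, 0, 0, 0, -0.6, 1, -0.4, 0, 0, 0, 0, -0.9, 1, -0.4, 0.01, 0, 0, 0, -1.1, 1, -0.4, 0, 0, 0, 0, -1.3])

```text
time: 7.9
position: [0.5588, 0.1312, 0.2616]
tool_rot: [-0.0, 0.751, 0.661, -0.0]
ft_force: [0.0, 0.3, -1.2]
width: 0.0139
```

```bash
python3 st.py
```

```text
7.9 [558.8117 131.2414 261.5734] F [ 0.0345  0.3371 -1.1896] Ftool [ 0.3388 -0.0086  1.1896] M [ 0.0194 -0.0264 -0.0329] w 13.85158908529791 yaw x 82.68401628111214
```

```bash
python3 plan.py 29.75 41.75 4 -1
```

```text
1, -0.3, 0, 0, 0, 0, -1.5, 1, -0.31, 0.01, 0, 0, 0, -1.6, 1, -0.3, 0, 0, 0, 0, -1.8, 1, -0.3, 0.01, 0, 0, 0, -1.9
(np.float64(558.171799240672), np.float64(107.32995608180036), np.float64(94.29543963044226))
```

>>> drive_tool(targets=[1, -0.41, 0.01, 0, 0, 0, -1.5, 1, -0.4, 0, 0, 0, 0, -1.6, 1, -0.4, 0.01, 0, 0, 0, -1.8])

```text
time: 8.28
position: [0.5578, 0.1192, 0.2616]
tool_rot: [-0.0, 0.722, 0.692, 0.0]
ft_force: [0.1, 0.4, -1.1]
width: 0.0136
```

```bash
python3 st.py
```

```text
8.275 [557.798  119.2149 261.6163] F [ 0.063   0.4025 -1.1086] Ftool [0.4047 0.0461 1.1086] M [-0.0418  0.0147  0.0083] w 13.61211939328771 yaw x 87.61248806710826
```

```bash
python3 plan.py 41.75 53.75 4 -1
```

```text
1, -0.3, 0.01, 0, 0, 0, -2.1, 1, -0.31, 0, 0, 0, 0, -2.3, 1, -0.3, 0.01, 0, 0, 0, -2.5, 1, -0.3, 0.01, 0, 0, 0, -2.6
(np.float64(560.0744878075225), np.float64(95.3912689157928), np.float64(103.79543963044225))
```

>>> drive_tool(targets=[1, -0.3, 0, 0, 0, 0, -1.5, 1, -0.31, 0.01, 0, 0, 0, -1.6, 1, -0.3, 0, 0, 0, 0, -1.8, 1, -0.3, 0.01, 0, 0, 0, -1.9])

```text
time: 8.78
position: [0.558, 0.1072, 0.2616]
tool_rot: [-0.0, 0.679, 0.734, -0.0]
ft_force: [-0.0, 0.1, -2.1]
width: 0.0135
```

```bash
python3 st.py
```

```text
8.775 [557.9986 107.2066 261.5813] F [-0.0317  0.137  -2.1481] Ftool [ 0.1391 -0.021   2.1481] M [-0.0353 -0.0265  0.0173] w 13.524187969031408 yaw x 94.42185692091155
```

```bash
python3 plan.py 53.75 65.75 4 -1
```

```text
1, -0.31, 0, 0, 0, 0, -2.9, 1, -0.3, 0.01, 0, 0, 0, -3.1, 1, -0.3, 0.01, 0, 0, 0, -3.2, 1, -0.31, 0.01, 0, 0, 0, -3.2
(np.float64(564.184512120968), np.float64(83.93243360046219), np.float64(116.19543963044225))
```

>>> drive_tool(targets=[1, -0.3, 0.01, 0, 0, 0, -2.1, 1, -0.31, 0, 0, 0, 0, -2.3, 1, -0.3, 0.01, 0, 0, 0, -2.5, 1, -0.3, 0.01, 0, 0, 0, -2.6])

```text
time: 9.28
position: [0.5594, 0.0955, 0.2612]
tool_rot: [-0.001, 0.616, 0.788, -0.0]
ft_force: [-2.2, 1.2, -3.3]
width: 0.0135
```

```bash
python3 st.py
```

```text
9.275 [559.3883  95.493  261.2047] F [-2.1986  1.2028 -3.2555] Ftool [ 1.695  -1.8395  3.2592] M [ 0.173   0.2842 -0.0401] w 13.53271156348159 yaw x 103.95046555339484
```

>>> drive_tool(targets=[1, -0.31, -0.07, 0.05, 0, 0, -2.9, 1, -0.3, 0.01, 0, 0, 0, -3.1])

```text
time: 9.52
position: [0.5608, 0.0893, 0.261]
tool_rot: [-0.0, 0.574, 0.819, -0.0]
ft_force: [-0.5, 0.6, -1.6]
width: 0.0135
```

```bash
python3 st.py
```

```text
9.525 [560.7606  89.2948 260.9574] F [-0.4593  0.643  -1.5519] Ftool [ 0.7608 -0.2115  1.5522] M [ 0.0623  0.1534 -0.0087] w 13.467247335962332 yaw x 109.96156939328597
```

>>> drive_tool(targets=[1, -0.3, 0.01, 0, 0, 0, -3.2, 1, -0.31, 0.01, 0, 0, 0, -3.2])

```text
time: 9.78
position: [0.5629, 0.0838, 0.2607]
tool_rot: [-0.001, 0.527, 0.85, -0.0]
ft_force: [-0.6, 0.6, -1.8]
width: 0.0138
```

```bash
python3 st.py; python3 - <<'E'
import json,sys; sys.path.insert(0,'.')
E
python3 - <<'E'
import json
json.dump((563.557,84.176-.0,116.19),open("cmd.json","w"))
E
python3 plan.py now; python3 plan.py 65.75 77.75 4 -1.7
```

```text
9.775 [562.8671  83.7508 260.7498] F [-0.5846  0.6006 -1.7827] Ftool [ 0.7964 -0.2549  1.7836] M [0.0358 0.2422 0.0118] w 13.82003960894246 yaw x 116.37155671060636
arc 65.25 lat meas -2.269721714905306 cmd-meas [ 0.6899  0.4252 -0.1816] hd -64.37653409283291
1, -0.35, -0.02, 0, 0, 0, -3, 1, -0.31, 0.01, 0, 0, 0, -3, 1, -0.31, 0.01, 0, 0, 0, -2.6, 1, -0.3, 0, 0, 0, 0, -2.4
(np.float64(569.9692465559104), np.float64(73.2555439326986), np.float64(127.19))
```

>>> drive_tool(targets=[1, -0.33, -0.02, 0, 0, 0, -3, 1, -0.31, 0.01, 0, 0, 0, -3])

```text
time: 10.02
position: [0.5658, 0.078, 0.2607]
tool_rot: [-0.001, 0.482, 0.876, -0.0]
ft_force: [-1.2, 1.1, -1.9]
width: 0.0139
```

```bash
python3 st.py
```

```text
10.025 [565.8262  78.0134 260.7402] F [-1.1538  1.121  -1.9099] Ftool [ 1.5631 -0.3727  1.9114] M [-0.003   0.1932  0.0027] w 13.856691640148298 yaw x 122.36323760922184
```

>>> drive_tool(targets=[1, -0.31, 0, 0, 0, 0, -2.6, 1, -0.3, 0, 0, 0, 0, -2.4])

```text
time: 10.28
position: [0.5694, 0.0729, 0.2608]
tool_rot: [-0.0, 0.444, 0.896, -0.0]
ft_force: [-0.7, -0.2, -1.3]
width: 0.0139
```

```bash
python3 st.py; python3 plan.py now;python3 plan.py 77.75 89.75 4 -1.8
```

```text
10.275 [569.3896  72.8886 260.8491] F [-0.7134 -0.249  -1.3389] Ftool [ 0.2341 -0.7175  1.3394] M [ 0.0226  0.0178 -0.0383] w 13.892931319887797 yaw x 127.34327583662106
arc 77.75 lat meas -2.410598821061747 cmd-meas [ 0.5797  0.367  -0.1533] hd -52.85477115771967
1, -0.31, -0, 0, 0, 0, -2, 1, -0.3, 0, 0, 0, 0, -1.7, 1, -0.31, 0, 0, 0, 0, -1.5, 1, -0.3, 0.01, 0, 0, 0, -1.2
(np.float64(577.8644202533061), np.float64(63.969008073976696), np.float64(133.58999999999997))
```

>>> drive_tool(targets=[1, -0.31, -0.03, 0, 0, 0, -2, 1, -0.3, 0, 0, 0, 0, -1.7, 1, -0.31, 0, 0, 0, 0, -1.5, 1, -0.3, 0, 0, 0, 0, -1.2])

```text
time: 10.78
position: [0.5772, 0.0634, 0.261]
tool_rot: [-0.0, 0.393, 0.919, -0.0]
ft_force: [0.6, -0.1, -2.4]
width: 0.0135
```

```bash
python3 st.py; python3 plan.py now;python3 plan.py 89.75 105.75 4 -1.8
```

```text
10.775 [577.1922  63.3858 260.984 ] F [ 0.5945 -0.1463 -2.3971] Ftool [-0.517   0.3293  2.397 ] M [0.0723 0.0238 0.0273] w 13.53409044711139 yaw x 133.6792092457708
arc 89.75 lat meas -2.6570241137659565 cmd-meas [ 0.6722  0.5832 -0.0892] hd -46.454995172381786
1, -0.41, -0, 0, 0, 0, -1.1, 1, -0.4, 0, 0, 0, 0, -0.8, 1, -0.4, 0, 0, 0, 0, -0.3, 1, -0.4, 0, 0, 0, 0, 0.1
(np.float64(589.2240927698471), np.float64(52.562425267377705), np.float64(135.69))
```

>>> drive_tool(targets=[1, -0.4, 0, 0.03, 0, 0, -1.1, 1, -0.4, 0, 0, 0, 0, -0.8, 1, -0.4, 0, 0, 0, 0, -0.3, 1, -0.4, 0, 0, 0, 0, 0.1])

```text
time: 11.28
position: [0.5887, 0.0519, 0.2608]
tool_rot: [0.0, 0.377, 0.926, -0.0]
ft_force: [0.0, -1.0, -2.0]
width: 0.0133
```

```bash
python3 st.py; python3 plan.py now;python3 plan.py 105.75 117.75 3 -1.8
```

```text
11.275 [588.6798  51.9148 260.8242] F [ 0.0293 -0.9535 -2.0224] Ftool [-0.6869 -0.6618  2.0224] M [ 0.0248 -0.0435  0.0649] w 13.28530925638129 yaw x 135.68762412221497
arc 105.75 lat meas -2.6627197552197246 cmd-meas [0.5443 0.6476 0.0024] hd -44.27630052813623
1, -0.4, 0, 0, 0, 0, 0.4, 1, -0.39, -0, 0, 0, 0, 0.7, 1, -0.4, -0.01, 0, 0, 0, 1.1
(np.float64(597.5949154183634), np.float64(44.105744182470836), np.float64(133.49))
```

>>> drive_tool(targets=[1, -0.4, -0.02, 0, 0, 0, 0.4, 1, -0.39, 0, 0, 0, 0, 0.7, 1, -0.4, -0.01, 0, 0, 0, 1.1])

```text
time: 11.65
position: [0.5968, 0.0434, 0.2608]
tool_rot: [-0.0, 0.395, 0.919, -0.0]
ft_force: [-1.1, 0.1, -1.4]
width: 0.0139
```

```bash
python3 st.py; python3 plan.py now;python3 plan.py 117.75 129.75 4 -1.8
```

```text
11.65 [596.8373  43.3937 260.7951] F [-1.0642  0.0743 -1.3803] Ftool [ 0.7855 -0.7217  1.3803] M [ 0.0288 -0.0436  0.0295] w 13.861314325460144 yaw x 133.43014244568099
arc 117.75 lat meas -2.8682285549660462 cmd-meas [0.7576 0.712  0.0599] hd -46.52557801848627
1, -0.3, -0, 0, 0, 0, 1, 1, -0.29, -0, 0, 0, 0, 1.2, 1, -0.3, -0.01, 0, 0, 0, 1.3, 1, -0.29, -0, 0, 0, 0, 1.6
(np.float64(605.3866077026198), np.float64(35.248835298594784), np.float64(128.39000000000001))
```

>>> drive_tool(targets=[1, -0.3, -0.03, 0, 0, 0, 1, 1, -0.29, 0, 0, 0, 0, 1.2, 1, -0.3, -0.01, 0, 0, 0, 1.3, 1, -0.29, 0, 0, 0, 0, 1.6])

```text
time: 12.15
position: [0.6045, 0.0354, 0.2607]
tool_rot: [-0.0, 0.436, 0.9, 0.001]
ft_force: [1.5, 5.5, -3.1]
width: 0.0135
```

```bash
python3 st.py; python3 plan.py now;python3 plan.py 129.75 141.75 4 -1.8
```

```text
12.15 [604.4853  35.3631 260.6979] F [ 1.5008  5.5298 -3.1057] Ftool [3.4035 4.6028 3.1156] M [ 1.0599 -0.3687  0.063 ] w 13.484549116252394 yaw x 128.33007622432936
arc 129.0 lat meas -2.4155911536244283 cmd-meas [ 0.9013 -0.1143  0.0599] hd -51.18139828182716
1, -0.3, -0.01, 0, 0, 0, 1.7, 1, -0.29, -0, 0, 0, 0, 2, 1, -0.29, -0.01, 0, 0, 0, 2.1, 1, -0.29, -0, 0, 0, 0, 2.4
(np.float64(612.0342465521513), np.float64(25.625072779203126), np.float64(120.19000000000001))
```

>>> drive_tool(targets=[1, 0, 0.12, 0.03, 0, 0, 0, 1, 0, 0, 0, 0, 0, 0])

```text
time: 12.4
position: [0.6053, 0.0348, 0.2606]
tool_rot: [0.0, 0.435, 0.9, -0.0]
ft_force: [1.4, 0.3, -1.5]
width: 0.0136
```

```bash
python3 st.py
```

```text
12.4 [605.2797  34.8072 260.5697] F [ 1.3823  0.3009 -1.4584] Ftool [-0.6216  1.271   1.4583] M [ 0.0984 -0.1225  0.0048] w 13.577774817682698 yaw x 128.39332390250811
```

>>> drive_tool(targets=[1, -0.3, 0.03, 0, 0, 0, 1.7, 1, -0.29, 0, 0, 0, 0, 2])

```text
time: 12.65
position: [0.6091, 0.0303, 0.2606]
tool_rot: [0.0, 0.465, 0.885, -0.0]
ft_force: [0.3, -0.1, -0.6]
width: 0.0137
```

```bash
python3 st.py; python3 plan.py now
```

```text
12.65 [609.1002  30.3094 260.5907] F [ 0.349  -0.0764 -0.6462] Ftool [-0.2606  0.2443  0.6462] M [ 0.0409  0.0344 -0.0463] w 13.745133733950942 yaw x 124.55265464236284
arc 136.0 lat meas -1.7301891377739316 cmd-meas [ 2.934  -4.6843 -4.3627] hd -55.44714690613883
```

>>> drive_tool(targets=[1, -0.29, 0.01, 0, 0, 0, 2.1, 1, -0.29, 0.01, 0, 0, 0, 2.4])

```text
time: 12.9
position: [0.6125, 0.0256, 0.2605]
tool_rot: [0.0, 0.5, 0.866, -0.0]
ft_force: [0.3, -0.1, -2.0]
width: 0.0134
```

```bash
python3 st.py;  python3 - <<'E'
import json
from h import *
s=sensors.observe();T=toolT(s)
m=(s["position"][0]*1000,s["position"][1]*1000,np.degrees(np.arctan2(T[1,0],T[0,0])))
json.dump(m,open("cmd.json","w"))
E
python3 plan.py now;python3 plan.py 142 154 4 -1.3
```

```text
12.9 [612.4961  25.6334 260.4906] F [ 0.274  -0.085  -2.0121] Ftool [-0.2104  0.1952  2.0121] M [-0.0412  0.0217 -0.0467] w 13.43952842202415 yaw x 120.03377164567435
arc 142.0 lat meas -1.3512046839028475 cmd-meas [0. 0. 0.] hd -60.04952562299258
1, -0.3, -0, 0, 0, 0, 2.7, 1, -0.29, -0.01, 0, 0, 0, 2.9, 1, -0.29, -0.01, 0, 0, 0, 3, 1, -0.29, -0.01, 0, 0, 0, 3
(np.float64(617.31560574761), np.float64(14.996438611851877), np.float64(108.43377164567434))
```

>>> drive_tool(targets=[1, -0.3, 0, 0, 0, 0, 2.7, 1, -0.29, 0, 0, 0, 0, 2.9])

```text
time: 13.15
position: [0.6153, 0.0205, 0.2605]
tool_rot: [0.0, 0.542, 0.841, -0.0]
ft_force: [0.2, 0.8, -1.3]
width: 0.0136
```

```bash
python3 st.py; python3 plan.py now
```

```text
13.15 [615.3499  20.4561 260.4918] F [ 0.2005  0.8061 -1.2938] Ftool [0.6514 0.516  1.2936] M [-0.0074  0.0185  0.0163] w 13.612157637674953 yaw x 114.4148297690306
arc 148.0 lat meas -1.1797668807209811 cmd-meas [ 1.9657 -5.4597 -5.9811] hd -65.53493180807159
```

>>> drive_tool(targets=[1, -0.29, 0, 0, 0, 0, 3, 1, -0.29, 0, 0, 0, 0, 3])

```text
time: 13.4
position: [0.6176, 0.0151, 0.2605]
tool_rot: [0.0, 0.585, 0.811, -0.0]
ft_force: [0.3, 0.4, -1.8]
width: 0.0133
```

```bash
python3 st.py; python3 - <<'E'
import json
from h import *
s=sensors.observe();T=toolT(s)
m=(s["position"][0]*1000,s["position"][1]*1000,np.degrees(np.arctan2(T[1,0],T[0,0])))
json.dump(m,open("cmd.json","w"))
E
python3 plan.py now;python3 plan.py 154 166 4 -0.9
```

```text
13.4 [617.5956  15.1095 260.472 ] F [ 0.3421  0.3989 -1.8051] Ftool [0.2708 0.451  1.8049] M [ 0.0314 -0.0087  0.0314] w 13.344361163597032 yaw x 108.40811580045603
arc 154.0 lat meas -1.044915326741482 cmd-meas [0. 0. 0.] hd -71.5871965954074
1, -0.3, 0.01, 0, 0, 0, 3.1, 1, -0.29, -0.01, 0, 0, 0, 3, 1, -0.3, -0.01, 0, 0, 0, 2.9, 1, -0.29, -0, 0, 0, 0, 2.8
(np.float64(620.3228351406223), np.float64(3.657755063031848), np.float64(96.60811580045603))
```

>>> drive_tool(targets=[1, -0.3, 0.01, 0, 0, 0, 3.1, 1, -0.29, -0.01, 0, 0, 0, 3])

```text
time: 13.65
position: [0.6193, 0.0096, 0.2606]
tool_rot: [-0.0, 0.627, 0.779, -0.0]
ft_force: [-0.2, 0.3, -0.2]
width: 0.0137
```

```bash
python3 st.py
```

```text
13.65 [619.3401   9.6223 260.5956] F [-0.2329  0.3179 -0.1678] Ftool [ 0.3603 -0.1597  0.1678] M [0.148  0.0529 0.026 ] w 13.686651331478448 yaw x 102.3103858414053
```

>>> drive_tool(targets=[1, -0.3, -0.01, 0, 0, 0, 2.9, 1, -0.29, 0, 0, 0, 0, 2.8])

```text
time: 13.9
position: [0.6204, 0.004, 0.2609]
tool_rot: [-0.0, 0.665, 0.747, 0.0]
ft_force: [0.3, 2.1, 0.9]
width: 0.0138
```

```bash
python3 st.py; python3 plan.py now;python3 plan.py 166 178 4 -0.8
```

```text
13.9 [620.4013   4.0365 260.8964] F [0.3311 2.1344 0.9358] Ftool [ 2.0823  0.5753 -0.935 ] M [ 0.2742  0.1609 -0.0251] w 13.82314635771857 yaw x 96.62321847146248
arc 165.5 lat meas -0.7296111941234656 cmd-meas [-0.0784 -0.3787 -0.0151] hd -82.92132263689409
1, -0.3, -0, 0, 0, 0, 2.6, 1, -0.29, -0.01, 0, 0, 0, 2.4, 1, -0.3, -0, 0, 0, 0, 2.2, 1, -0.29, -0.01, 0, 0, 0, 2
(np.float64(620.7252544567136), np.float64(-8.119841901254006), np.float64(87.40811580045603))
```

>>> drive_tool(targets=[1, -0.3, 0, -0.03, 0, 0, 2.6, 1, -0.29, 0, 0, 0, 0, 2.4])

```text
time: 14.15
position: [0.621, -0.0018, 0.2611]
tool_rot: [-0.0, 0.697, 0.717, 0.0]
ft_force: [0.7, 1.4, 1.0]
width: 0.0137
```

```bash
python3 st.py
```

```text
14.15 [620.9582  -1.8096 261.1255] F [0.7082 1.4433 0.9887] Ftool [ 1.4227  0.7495 -0.9881] M [ 0.2861  0.1414 -0.0175] w 13.675059858830032 yaw x 91.64316515868387
```

>>> drive_tool(targets=[1, -0.3, 0, 0, 0, 0, 2.2, 1, -0.29, -0.01, 0, 0, 0, 2])

```text
time: 14.4
position: [0.621, -0.0076, 0.2613]
tool_rot: [0.0, 0.723, 0.691, 0.0]
ft_force: [-1.1, 2.9, 2.6]
width: 0.0135
```

```bash
python3 st.py; python3 plan.py now;python3 plan.py 178 190 4 -0.8
```

```text
14.4 [621.0213  -7.5948 261.2842] F [-1.1225  2.8502  2.6155] Ftool [ 2.7991 -1.2452 -2.6152] M [ 0.4905  0.1777 -0.0368] w 13.453758854607285 yaw x 87.47472286355651
arc 177.5 lat meas -0.557931906500736 cmd-meas [-0.296  -0.5251 -0.0666] hd -92.29119191304343
1, -0.3, -0, 0, 0, 0, 1.8, 1, -0.3, -0, 0, 0, 0, 1.6, 1, -0.3, -0.01, 0, 0, 0, 1.4, 1, -0.29, -0, 0, 0, 0, 1.1
(np.float64(619.5741402949628), np.float64(-19.957034249119538), np.float64(81.50811580045604))
```

>>> drive_tool(targets=[1, 0, -0.03, -0.07, 0, 0, 0, 1, 0, 0, 0, 0, 0, 0])

```text
time: 14.65
position: [0.6205, -0.0082, 0.2613]
tool_rot: [0.0, 0.722, 0.692, -0.0]
ft_force: [-0.7, -0.8, 0.5]
width: 0.0135
```

```bash
python3 st.py; python3 - <<'E'
from h import *
s=sensors.observe();c=optics.camera("wrist")
np.savez("w4.npz",E=wristE(s,c));cv2.imwrite("pics/w4.png",c["image"][:,:,::-1])
cv2.imwrite("pics/s4.png",cv2.resize(optics.camera("side")["image"][90:290,150:370,::-1],None,fx=3,fy=3))
E
```

```text
14.65 [620.5163  -8.1722 261.3252] F [-0.748  -0.755   0.4516] Ftool [-0.7861 -0.7157 -0.4509] M [-0.0933 -0.0196  0.014 ] w 13.53071618821146 yaw x 87.5970596933855
```

View pics/w4.png

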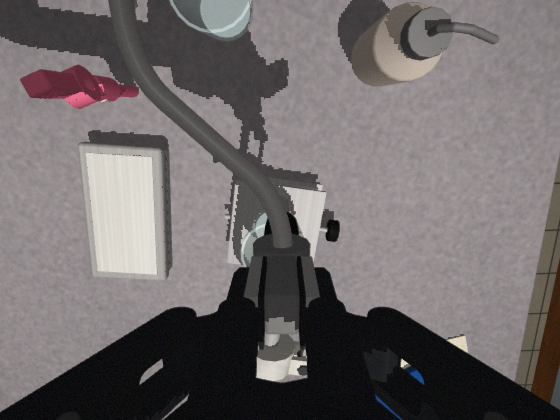

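View pics/s4.png

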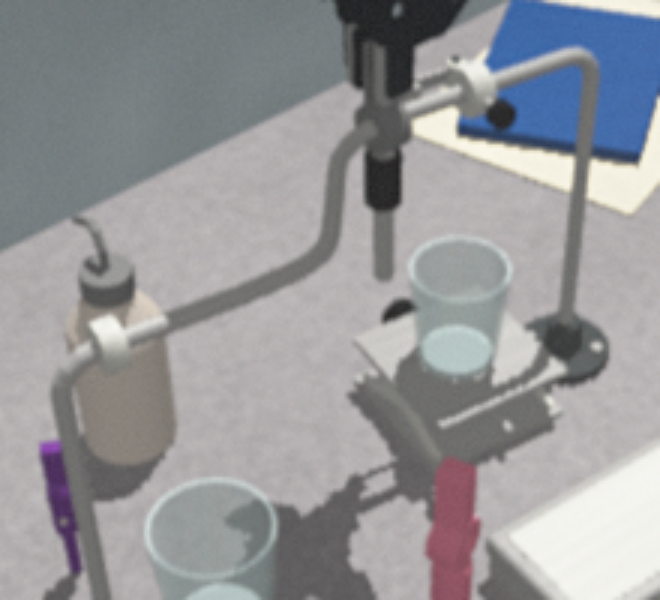

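The carriage is upright and past the second bend, and the stop and catch are visible ahead at (275,360). I'll continue.

>>> drive_tool(targets=[1, -0.3, -0.02, 0, 0, 0, 1.8, 1, -0.3, 0, 0, 0, 0, 1.6])

```text
time: 15.0
position: [0.62, -0.0137, 0.2614]
tool_rot: [-0.0, 0.743, 0.67, 0.0]
ft_force: [0.4, 0.7, 0.5]
width: 0.0139
```

```bash
python3 st.py
```

```text
15.0 [619.9819 -13.6747 261.3946] F [0.3806 0.732  0.4706] Ftool [ 0.7674  0.3032 -0.4705] M [ 0.1223 -0.0742  0.0135] w 13.866642652355695 yaw x 84.09070309249591
```

>>> drive_tool(targets=[1, -0.3, -0.01, 0, 0, 0, 1.4, 1, -0.29, 0, 0, 0, 0, 1.1])

```text
time: 15.25
position: [0.6192, -0.0196, 0.2615]
tool_rot: [-0.0, 0.757, 0.654, 0.0]
ft_force: [0.7, 2.1, -0.1]
width: 0.0136
```

```bash
python3 st.py; python3 - <<'E'
import json
from h import *
s=sensors.observe();T=toolT(s)
m=(s["position"][0]*1000,s["position"][1]*1000,np.degrees(np.arctan2(T[1,0],T[0,0])))
json.dump(m,open("cmd.json","w"))
E
python3 plan.py now;python3 plan.py 190 202 6 -0.8
```

```text
15.25 [619.1989 -19.6067 261.4928] F [ 0.7164  2.0559 -0.1146] Ftool [2.1383 0.4091 0.1151] M [ 0.3818 -0.0253  0.0051] w 13.631337844135468 yaw x 81.6185106653964
arc 189.75 lat meas -1.217123365271159 cmd-meas [0. 0. 0.] hd -98.44940608757211
1, -0.23, 0.04, 0, 0, 0, 0.8, 1, -0.2, -0, 0, 0, 0, 0.6, 1, -0.2, -0, 0, 0, 0, 0.5, 1, -0.2, -0, 0, 0, 0, 0.5, 1, -0.2, -0, 0, 0, 0, 0.3, 1, -0.2, -0, 0, 0, 0, 0.3
(np.float64(617.4849443235429), np.float64(-31.781045753443465), np.float64(78.61851066539641))
```

>>> drive_tool(targets=[1, -0.22, 0.02, 0, 0, 0, 0.8, 1, -0.2, 0, 0, 0, 0, 0.6, 1, -0.2, 0, 0, 0, 0, 0.5])

```text
time: 15.62
position: [0.6184, -0.0251, 0.2616]
tool_rot: [-0.0, 0.767, 0.641, 0.0]
ft_force: [-0.9, 4.5, 0.7]
width: 0.0137
```

```bash
python3 st.py
```

```text
15.625 [618.3686 -25.131  261.5711] F [-0.922   4.4803  0.7041] Ftool [ 4.2466 -1.7018 -0.6997] M [0.9342 0.0908 0.0705] w 13.721017066800258 yaw x 79.79016285806755
```

>>> drive_tool(targets=[1, -0.2, -0.02, 0, 0, 0, 0.5, 1, -0.2, 0, 0, 0, 0, 0.3])

```text
time: 15.88
position: [0.6175, -0.0287, 0.2616]
tool_rot: [-0.001, 0.772, 0.636, 0.0]
ft_force: [-0.3, 7.5, 0.9]
width: 0.0134
```

```bash
python3 st.py
```

```text
15.875 [617.4702 -28.748  261.6434] F [-0.2943  7.5451  0.85  ] Ftool [ 7.3517 -1.7281 -0.8387] M [1.2749 0.1444 0.1201] w 13.391643699018324 yaw x 79.00550748252807
```

>>> drive_tool(targets=[1, -0.2, 0, -0.02, 0, 0, 0.3, 1, 0, 0, 0, 0, 0, 0])

```text
time: 16.12
position: [0.6169, -0.0319, 0.2617]
tool_rot: [0.0, 0.773, 0.634, -0.0]
ft_force: [-2.0, 2.1, 1.4]
width: 0.0138
```

```bash
python3 st.py; python3 - <<'E'
from h import *
s=sensors.observe();c=optics.camera("wrist")
np.savez("w5.npz",E=wristE(s,c));a=c["image"][:,:,::-1]
cv2.imwrite("pics/w5.png",cv2.resize(a[220:400,220:350],None,fx=4,fy=4,interpolation=cv2.INTER_CUBIC)[:600])
cv2.imwrite("pics/s5.png",cv2.resize(optics.camera("side")["image"][80:200,230:370,::-1],None,fx=5,fy=5,interpolation=cv2.INTER_CUBIC))
E
```

```text
16.125 [616.8806 -31.9155 261.6825] F [-1.9836  2.0524  1.4467] Ftool [ 1.622  -2.3487 -1.4466] M [0.443  0.3264 0.0587] w 13.768562568477686 yaw x 78.67780508749398
```

View pics/w5.png

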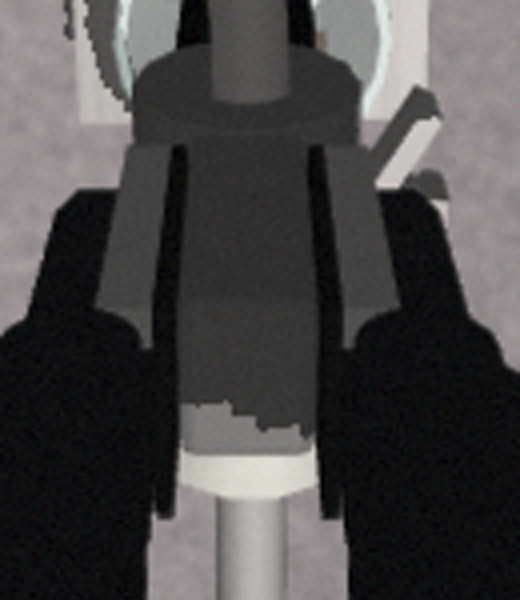

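View pics/s5.png

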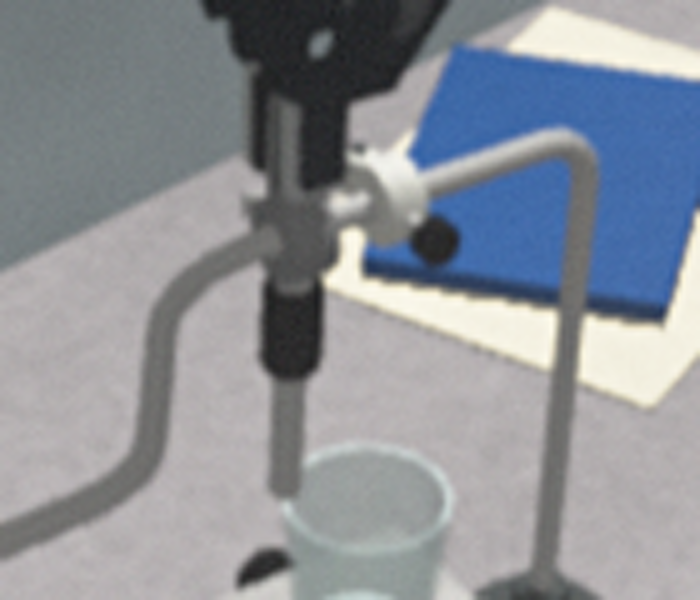

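>>> drive_tool(targets=[1, -0.2, 0, -0.02, 0, 0, 0, 1, -0.2, 0, 0, 0, 0, 0, 1, -0.2, 0, 0, 0, 0, 0])

```text
time: 16.6
position: [0.6158, -0.0376, 0.2617]
tool_rot: [-0.0, 0.773, 0.634, -0.0]
ft_force: [-1.4, 2.3, -0.1]
width: 0.0137
```

```bash
python3 st.py
```

```text
16.6 [615.8172 -37.5814 261.6864] F [-1.4071  2.3377 -0.0949] Ftool [ 2.0165 -1.8381  0.0956] M [0.5162 0.3355 0.0542] w 13.699842650714334 yaw x 78.69455126189193
```

>>> drive_tool(targets=[1, -0.2, 0, 0, 0, 0, 0, 1, -0.2, 0, 0, 0, 0, 0, 1, -0.2, 0, 0, 0, 0, 0])

```text
time: 16.98
position: [0.6147, -0.0435, 0.2618]
tool_rot: [-0.0, 0.773, 0.634, -0.0]
ft_force: [-1.8, 2.7, -1.3]
width: 0.0141
```

```bash
python3 st.py
```

```text
16.975 [614.6609 -43.4613 261.7721] F [-1.7834  2.7098 -1.3174] Ftool [ 2.3079 -2.2795  1.3178] M [0.4422 0.422  0.0555] w 14.139282442293181 yaw x 78.69666219577633
```

Approaching the stop now, so I'll take 1–2 mm steps.

>>> drive_tool(targets=[1, -0.2, 0, 0, 0, 0, 0, 1, -0.15, 0, 0, 0, 0, 0])

```text
time: 17.23
position: [0.614, -0.0469, 0.2618]
tool_rot: [-0.0, 0.773, 0.634, -0.0]
ft_force: [-2.1, 1.4, -1.8]
width: 0.0138
```

```bash
python3 st.py
```

```text
17.225 [613.999  -46.9199 261.7871] F [-2.0567  1.3792 -1.8319] Ftool [ 0.9494 -2.2867  1.8324] M [ 0.4516  0.4158 -0.0081] w 13.779391680219355 yaw x 78.69266793293389
```

>>> drive_tool(targets=[1, -0.15, 0, 0, 0, 0, 0, 1, -0.1, 0, 0, 0, 0, 0])

```text
time: 17.48
position: [0.6136, -0.0496, 0.2618]
tool_rot: [0.0, 0.773, 0.634, -0.0]
ft_force: [-1.3, -4.4, -0.7]
width: 0.0134
```

```bash
python3 st.py
```

```text
17.475 [613.5888 -49.555  261.8247] F [-1.3018 -4.4356 -0.6525] Ftool [-4.6044 -0.4068  0.6555] M [-1.0714  0.2004 -0.0273] w 13.402992827831804 yaw x 78.69086095491276
```

>>> drive_tool(targets=[1, -0.1, 0, 0, 0, 0, 0, 1, 0, 0, 0, 0, 0, 0])

```text
time: 17.73
position: [0.6138, -0.0506, 0.2622]
tool_rot: [0.001, 0.773, 0.634, 0.0]
ft_force: [0.6, -0.8, -1.6]
width: 0.0134
```

```bash
python3 st.py
```

```text
17.725 [613.8214 -50.5509 262.1724] F [ 0.648  -0.7652 -1.6271] Ftool [-0.6226  0.7836  1.6282] M [-0.1079 -0.0632 -0.0134] w 13.41674763766233 yaw x 78.6781165222849
```

```bash
python3 - <<'E'
from h import *
s=sensors.observe();c=optics.camera("wrist")
np.savez("w6.npz",E=wristE(s,c));a=c["image"][:,:,::-1]
cv2.imwrite("pics/w6.png",cv2.resize(a[220:370,210:360],None,fx=4,fy=4,interpolation=cv2.INTER_CUBIC))
cv2.imwrite("pics/s6.png",cv2.resize(optics.camera("side")["image"][80:200,230:370,::-1],None,fx=5,fy=5,interpolation=cv2.INTER_CUBIC))
E
```

```text
(no output)
```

View pics/w6.png

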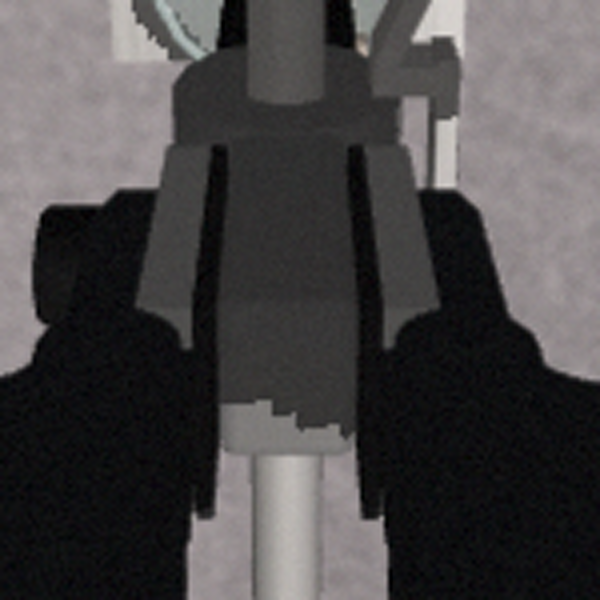

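View pics/s6.png

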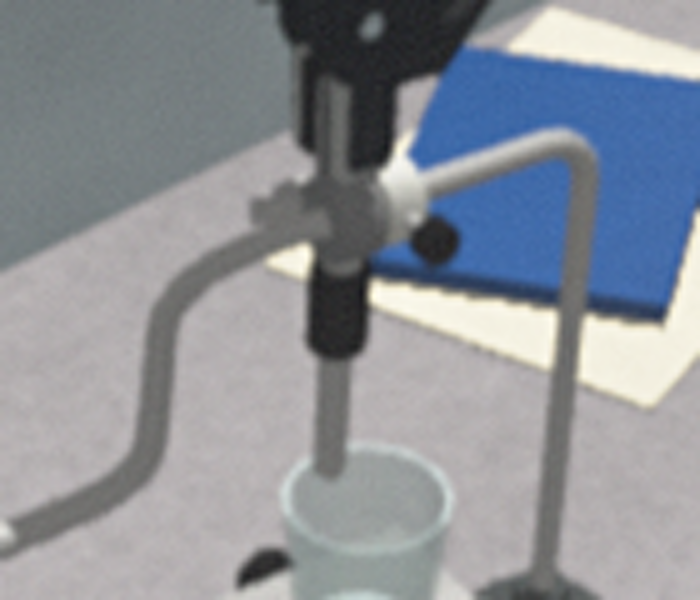

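The catch has sprung shut behind the collar: the tooth at (415,80) in the crop sits behind the collar's back edge. I'll ease the last fraction against the stop by feel.

>>> drive_tool(targets=[1, -0.07, 0, 0, 0, 0, 0, 1, 0, 0, 0, 0, 0, 0])

```text
time: 18.08
position: [0.6133, -0.0508, 0.2619]
tool_rot: [-0.0, 0.773, 0.634, 0.0]
ft_force: [0.0, 0.2, -2.4]
width: 0.0134
```

```bash
python3 st.py
```

```text
18.075 [613.2688 -50.7708 261.8722] F [ 0.0131  0.1555 -2.3796] Ftool [ 0.1547 -0.0175  2.3796] M [ 0.0026 -0.0056 -0.0171] w 13.366219183471616 yaw x 78.6992087099028
```

>>> drive_tool(targets=[1, -0.07, 0, 0.02, 0, 0, 0, 1, 0, 0, 0, 0, 0, 0])

```text
time: 18.32
position: [0.6132, -0.0515, 0.2618]
tool_rot: [0.0, 0.773, 0.634, 0.0]
ft_force: [-0.0, -0.1, -2.0]
width: 0.0135
```

```bash
python3 st.py
```

```text
18.325 [613.1844 -51.4774 261.7648] F [-0.04   -0.0947 -2.0162] Ftool [-0.1009 -0.0209  2.0162] M [0.0255 0.0012 0.0098] w 13.520675643445628 yaw x 78.70008202936887
```

>>> drive_tool(targets=[1, -0.07, 0, 0, 0, 0, 0, 1, 0, 0, 0, 0, 0, 0])

```text
time: 18.58
position: [0.6131, -0.0517, 0.2618]
tool_rot: [-0.0, 0.773, 0.634, 0.0]
ft_force: [0.7, 2.8, -1.6]
width: 0.0135
```

```bash
python3 st.py
```

```text
18.575 [613.1135 -51.6812 261.7503] F [ 0.68    2.7626 -1.6099] Ftool [2.8407 0.1259 1.6126] M [ 0.5247 -0.1405  0.0073] w 13.45196174705311 yaw x 78.71195039287572
```

Firm contact with the stop at y = -51.7 mm (2.8 N), where I predicted it. I'll relax, open and lift away.

>>> drive_tool(targets=[1, 0.04, 0, 0.03, 0, 0, 0, 1, 0, 0, 0, 0, 0, 0, 0.3, 0, 0, 0, 0, 0, 0, 0.3, 0, 0, 0, 0, 0, 0, 0.1, 0, 0, 0, 0, 0, 0, 0.1, 0, 0, 0, 0, 0, 0])

```text
time: 19.32
position: [0.6131, -0.0519, 0.2614]
tool_rot: [0.0, 0.773, 0.634, -0.0]
ft_force: [-0.3, -0.4, -0.2]
width: 0.0386
```

```bash
python3 st.py; python3 - <<'E'
from h import *
s=sensors.observe();c=optics.camera("wrist")
a=c["image"][:,:,::-1]
cv2.imwrite("pics/w7.png",cv2.resize(a[220:370,210:360],None,fx=4,fy=4,interpolation=cv2.INTER_CUBIC))
E
```

```text
19.325 [613.0731 -51.9206 261.3934] F [-0.2797 -0.4316 -0.1756] Ftool [-0.478  -0.1896  0.1757] M [ 0.0131 -0.0115 -0.0077] w 38.58583018353159 yaw x 78.69128946612359
```

View pics/w7.png

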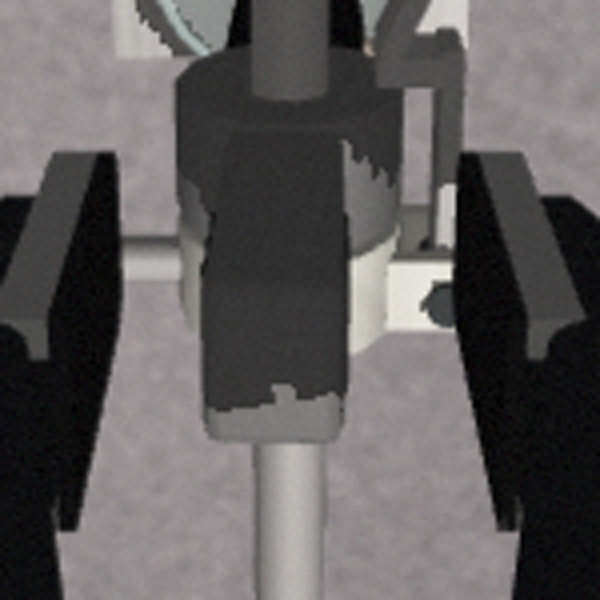

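Released: the collar sits against the stop face, with the tooth behind it and clear of the fingers. Now I'll lift straight up.

>>> drive_tool(targets=[0.1, 0, 0, -1, 0, 0, 0, 0.1, 0, 0, -2, 0, 0, 0, 0.1, 0, 0, -4, 0, 0, 0, 0.1, 0, 0, -5, 0, 0, 0, 0.1, 3, 0, -3, 0, 0, 0, 0.1, 3, 0, 0, 0, 0, 0, 0.1, 0, 0, 0, 0, 0, 0, 0.1, 0, 0, 0, 0, 0, 0])

```text
time: 20.38
position: [0.6248, 0.0067, 0.4121]
tool_rot: [0.0, 0.773, 0.634, -0.0]
ft_force: [-0.7, -0.6, 0.0]
width: 0.0385
```

```bash
python3 st.py; python3 - <<'E'
from h import *
s=sensors.observe();c=optics.camera("wrist")
np.savez("w8.npz",E=wristE(s,c));a=c["image"][:,:,::-1];cv2.imwrite("pics/w8r.png",a)
cv2.imwrite("pics/w8.png",cv2.resize(a[200:400,180:400],None,fx=3,fy=3,interpolation=cv2.INTER_CUBIC))
b=optics.camera("side")["image"][:,:,::-1]
cv2.imwrite("pics/s8.png",cv2.resize(b[70:220,230:410],None,fx=4,fy=4,interpolation=cv2.INTER_CUBIC))
d=optics.camera("scene")["image"][:,:,::-1]
cv2.imwrite("pics/c8.png",cv2.resize(d[140:370,140:420],None,fx=2.5,fy=2.5,interpolation=cv2.INTER_CUBIC))
E
```

```text
20.375 [624.7556   6.6557 412.0628] F [-0.7351 -0.6098  0.0292] Ftool [-0.7419 -0.6014 -0.0292] M [ 0.0093 -0.0308 -0.0193] w 38.47711674542222 yaw x 78.70709285400703
```

View pics/w8.png

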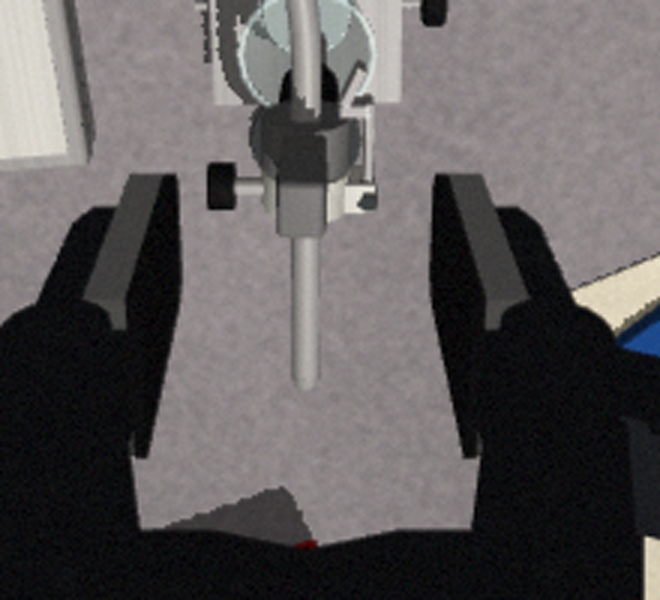

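View pics/s8.png

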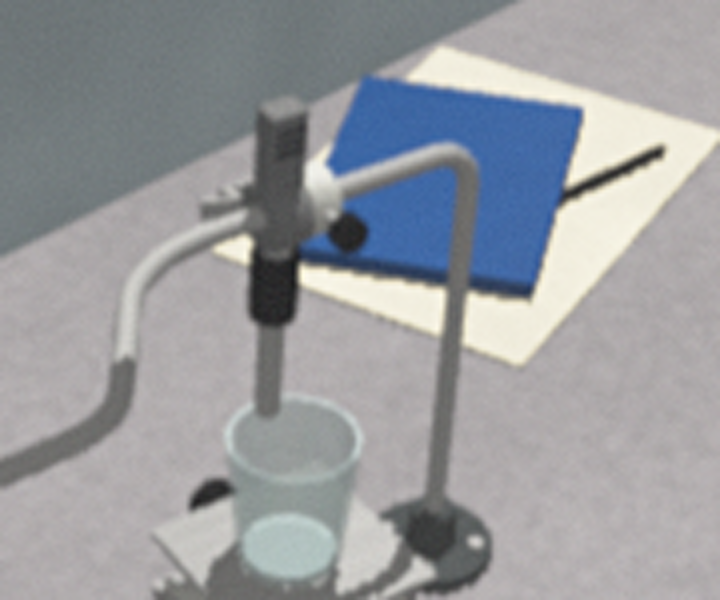

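View pics/c8.png

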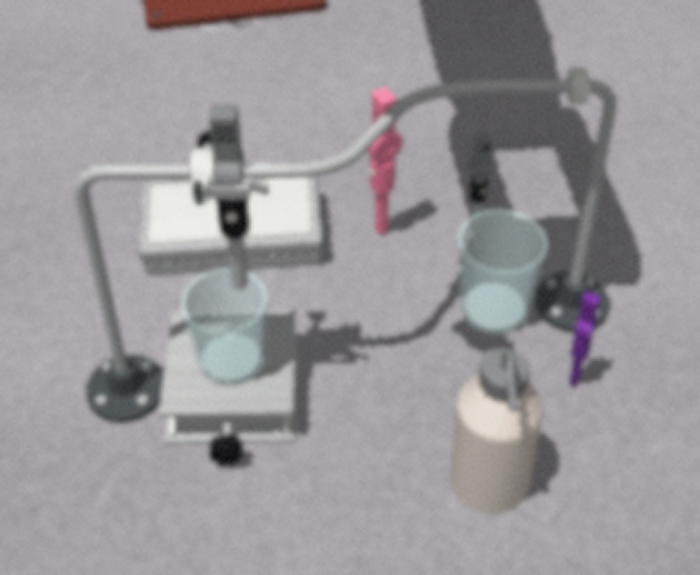

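```bash
python3 - <<'E'
from h import *
sc=optics.camera("scene");sd=optics.camera("side")
A=lambda x,y:np.array([x,y])/2.5+[140,140]
B=lambda x,y:np.array([x,y])/4+[230,70]
t,e=tri([sc,sd],[A(226,110),B(284,104)]);b,f=tri([sc,sd],[A(239,282),B(268,410)])
d=t-b;print(t,b,e,f,"tilt deg",np.degrees(np.arctan2(np.hypot(d[0],d[1]),d[2])))
E
python3 -c "
from workcell import sensors,workorder
print(sensors.observe()['time']);print(workorder.finish_job())"
```

```text
[ 0.6117 -0.0514  0.2909] [ 0.6157 -0.0537  0.132 ] [np.float64(0.0004127539566802), np.float64(0.0004127539566803029)] [np.float64(0.0010558501147971177), np.float64(0.0010558501147970203)] tilt deg 1.6384401162068127
20.625
the job is handed in; nothing more can be done
None
```

The probe carriage is home against the stop collar with the catch closed behind it, and I handed the job in at 20.6 s of the 72 s allowed. The hand-in reports no verdict, so the results below are from my own checks.

- **Run:** I gripped the fin at 20 N and eased the carriage round both bends. Where the force readings showed contact I corrected sideways. The highest force I read along the way was about 7.5 N, while pushing past the catch.
- **Home:** The carriage met the stop at 2.8 N, at y = -51.7 mm, the same place my camera measurement had predicted. After release the wrist view showed the collar against the stop face and the catch tooth closed behind it.
- **Hanging straight:** Measured from two views, it leans about 1.6° (limit 10°).
- **Surroundings:** The glassware, wash bottle and steel box look unmoved in the final pictures. I did not measure their positions again. The gripper is clear of everything.
- **Disagreement:** By contact, the rod lay up to about 3 mm from my camera trace through the slanted part, so I followed the feel there rather than the trace.

The forces I quote were read at the wrist after each short move, so a brief peak between the carriage and the rod could have gone unseen.

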